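Put the trimmer and its brush away upright and shut the drawer

TASK

Tidy up after a beard trim: stand the bronze trimmer blade up in its charging stand, seated all the way down, stand the wooden brush bristles up in the white tumbler, and push the open top drawer fully shut with its two guard combs still inside. Set the trimmer and the brush down rather than dropping them, and leave everything else on the counter where it is.

Things in the scene. Friction and masses are not known exactly. Their poses are not given: they have to be found in the camera images.
- trimmer: Bronze round trimmer, 36 mm in diameter, 166 mm long, 190 g, lying with its blade end roughly to the robot's right: black head block 34 mm wide with a 42 mm steel blade; black foot at the other end. Origin on its axis, near the centre of mass, 85 mm from the foot, 18 mm above the counter; x runs to the blade, z up as it lies. Round grip zone: 77 mm footwards to 39 mm bladewards of the origin.
- trimmer_foot (a point): Centre of the trimmer's flat foot face (30 mm across, chamfered out to 36 mm over 8 mm).
- charging_stand: Black round charging stand, loose, 420 g: base 92 mm in diameter, 10 mm high, carrying an upright collar 53 mm in outer diameter (60 mm at the lip), top at 47 mm. Round well in it 41 mm in diameter, widening to 48 mm over the top 7 mm; flat floor 13 mm above the counter. Origin: centre of the underside; z up, the well's axis.
- brush: Dusting brush, 200 mm long, about 75 g, lying with its bristle end roughly to the robot's right: wooden handle 24 mm wide (y), 22 mm thick (z) from 105 mm behind the origin to 35 mm ahead, then steel ferrule 36 mm wide and dark bristles. Origin on its axis, 11 mm above the counter, about 17 mm from the centre of mass (handle side); x runs to the bristles, z up as it lies.
- brush_end (a point): Centre of the brush handle's end face (the end away from the bristles).
- tumbler: White round ceramic tumbler, loose, 340 g, 90 mm high, outer diameter 68 mm at the foot and 74 mm at the rim, inner about 59 mm at the floor and 65 mm at the rim; inner floor 8 mm above the counter. Origin: centre of the underside; z up. A brush let go in it leans against its rim.
- drawer_unit: Fixed stack of three clear plastic drawers, 240 mm deep (x), 170 mm wide (y), 210 mm high. Origin: centre of the underside; x points into the depth, away from the front; the drawers slide out to -x of this frame.
- top_drawer (a joint): How far the top drawer is pulled out, m; 0 is shut, against its stop. About 1 N of sliding friction; it stays where it is left.
- drawer_pull (a point): Centre of the outer edge of the top drawer's white pull, a horizontal lip 60 mm wide, 8 mm thick, standing 18 mm out from the drawer's front face, 181 mm above the counter. It moves with the drawer.
- drawer_floor (a point): Centre of the top drawer's inner floor (222 mm by 152 mm inside, walls 53 mm high); axes as the unit's.
- guard_a: Black guard comb in the top drawer, 44 x 42 x 18 mm, 15 g. Origin: centre of the underside.
- guard_b: Dark red guard comb in the top drawer, 44 x 42 x 21 mm, 15 g. Origin: centre of the underside.
- tweezers: Steel tweezers lying on the counter, 100 mm long along x, 9 mm high. To be left alone. Origin: centre of the underside.
- pomade: Amber jar with a black lid, 68 mm in diameter, 42 mm high. To be left alone. Origin: centre of the underside.
- beard_oil: Small amber bottle, 36 mm in diameter, 95 mm high. To be left alone. Origin: centre of the underside.
- foam_can: Blue can, 52 mm in diameter, 150 mm high. To be left alone. Origin: centre of the underside.
- soap_dish: White soap dish 85 x 120 mm with a green soap, 30 mm high. To be left alone. Origin: centre of the underside.

How it is judged:
By the outcome, as a careful person would: the job done as asked, in the order asked, and still so for the second after the job is handed in, with the robot touching nothing.
It also fails if it takes over 72 s, if anything falls off the work surface, if the arm or the gripper's body presses on something with over 40 N, if the wrist force passes 120 N, or if a joint passes its speed limit or range.

ROBOT

A 7-joint arm with a two-finger parallel gripper is mounted at the origin on the work surface. World frame = base frame: x ahead of the robot, y to its left, z up, the work surface at z = 0. Lengths are in m, angles in degrees, forces in N, time in s.
With the tool pointing down it reaches from about 0.35 to 0.775 m from the base axis. Payload 3.1 kg.
Tool frame: the origin (TCP) lies at the very end of the fingers, on their centre line; the grasp point (between the pads) lies 19 mm behind it; z points along the fingers, y is the line along which they close (so a half turn about z gives the same grasp; the last joint's range is limited). The gripper opens to 85 mm and grips with 20 to 120 N. Pads are 22 mm wide; open, the fingers measure 114 mm over their backs; the gripper's body (76 mm by 85 mm) begins 54 mm behind the grasp point. The pads swing forward as they close: fully open they stand 13 mm farther back than shut.
Start: joints at [-2.389, 17.813, 0.802, 86.603, -0.252, 75.585, -1.558], TCP at [0.55, 0, 0.231] pointing down, gripper open.
Joint ranges: [-154.91, 154.91], [-16.99, 109.72], [-72.82, 74.43], [7.12, 147.25], [-82.49, 262.49], [11.32, 116.49], [-174.64, 174.64]. Speed limits (degrees/s): [159.86, 159.86, 180, 180, 180, 180, 180].

INTERFACE

Orientations are given as [roll, pitch, yaw] about the fixed x, y, z axes, in that order (R = Rz(yaw) Ry(pitch) Rx(roll)).
In Python, from workcell import env gives the robot as it stands. The module is installed in compiled form; this text tells all that it offers.
- The arm moves only by the shell command python3 -m creep 'ROWS'. ROWS is JSON, a list of rows, each an object with "grip": the opening, from -1 (shut) to 1 (fully open); "travel": the shift along the tool's x, y, z in mm, a list of three; "turn": the turn, a rotation vector about the tool's x, y, z in units of 5 degrees (1.0 is 5 degrees), a list of three. A call has 1 to 20 rows; each row shifts and turns the commanded pose from where the row before left it, along the tool's axes as they then stand; what a row does not reach is not made up. A row lasts 1/12 s, in which the tool goes at most 41.7 mm and 7.16 degrees, less where a joint would pass 70% of its speed; a pose out of reach is approached as far as the arm can. A call is refused whole if a number of a shift passes 41.7 or a number of a turn 1, either way. A call with a gripper value outside its range is refused whole. The fingers move at their own pace and stop on an object; the grip force is fixed at half the most. Time passes only in rows, so rows that do not move let the fingers close. It gives the time, the measured TCP pose, the force, the opening and the grip force at its end, in the units of the state.
- env.state(): the state, without advancing time (a new reading comes with each control period).
- env.snapshot(name): name is "scene" or "side" or "wrist"; returns a dict with "pixels" (400x640x3 uint8, blue, green, red), "z_map" (400x640 float32, m along the optical axis (not along the pixel's ray), 0 where there is no reading), "camera_matrix" (3x3 intrinsics, pixels), "view" (4x4, takes a point from world to camera coordinates); the wrist camera has in their place "T_tool_cam" (4x4, takes a point from camera to tool coordinates, whose origin is the TCP and whose axes are the flange's). Camera axes: x right, y down, z forward; pixel columns grow to the right and rows downward; lengths in m; the calibration is good to about 2 mm. A picture is of the moment at which its call begins: read the wrist's pose just before it.
- env.sign_off(): hands the job in; it is judged then, once.
The state is a dict: "t": time; "joints": joint angles; "joint_velocities": joint speeds; "joint_efforts": joint torques, N m; "ee_pos": TCP position; "tcp_rot": TCP orientation; "force": force on the tool from outside, world axes, zero at the start; "ft_torque": the same for the moment, N m; "gripper_width": finger opening in m; "gripper_force": force on a finger pad.
Only numpy, scipy, OpenCV 4.12 (cv2) and the standard library are available. Lean on these libraries where they do the work, as an engineer would, in place of code of your own. Each camera call takes 0.05 s, during which the arm holds its last target. There are 200 camera calls.

## Working session

There is one attempt and no reset: what is moved stays moved. The work goes in short steps, Python scripts to look and compute and a shell command to move; the robot and the scene stay as the last step left them, time stands still between calls to the robot, and variables do not carry over. Pictures are saved under pics/ and viewed, at most 10 in all, crops included, and the job is handed in when it is done.

```bash
mkdir -p pics; cat > h.py <<'E'
import numpy as np, cv2
from workcell import env
def snap(n):
    st=env.state(); s=env.snapshot(n); s['st']=st; np.save(f'{n}.npy',s,allow_pickle=True); return s
def load(n): return np.load(f'{n}.npy',allow_pickle=True).item()
def cloud(s):
    K=s['camera_matrix']; z=s['z_map']; v,u=np.mgrid[:400,:640]
    P=np.stack([(u-K[0,2])/K[0,0]*z,(v-K[1,2])/K[1,1]*z,z],-1)
    T=np.linalg.inv(s['view']); W=P@T[:3,:3].T+T[:3,3]; W[z==0]=np.nan; return W
E
python3 - <<'E'
from h import *
for n in('scene','side'):
    s=snap(n); cv2.imwrite(f'pics/{n}0.png',cv2.resize(s['pixels'],(800,500)))
    print(np.linalg.inv(s['view']).round(2))
print(env.state())
E
```

```text
[[-0.87  0.25 -0.42  1.09]
 [ 0.49  0.48 -0.73  0.86]
 [ 0.02 -0.84 -0.54  0.77]
 [ 0.    0.    0.    1.  ]]
[[-1.   -0.06  0.06  0.54]
 [-0.08  0.54 -0.84  0.83]
 [ 0.02 -0.84 -0.54  0.68]
 [ 0.    0.    0.    1.  ]]
{'t': 0.1, 'joints': array([-2.38805574, 17.85768256,  0.8010812 , 86.68255549, -0.25536675,
       75.5844623 , -1.55864623]), 'joint_velocities': array([-0.05453951, -0.09823148, -0.03823756, -0.14971181,  0.08170617,
       -0.01560851,  0.00899297]), 'joint_efforts': array([ 1.58822681e-03, -3.80853546e+01,  1.46967340e-01, -2.31242698e+01,
        1.21570277e-02,  8.10778613e-03,  3.56746978e-05]), 'ee_pos': array([5.49346593e-01, 2.86168798e-05, 2.30313657e-01]), 'tcp_rot': array([-1.79877074e+02,  1.80184574e-03,  9.00028173e+01]), 'force': array([-0.13731397, -0.61832833, -0.49426547]), 'ft_torque': array([ 0.02326278, -0.00503093,  0.01919252]), 'gripper_force': 0.0, 'gripper_width': 0.0854062910564318}
```

View pics/scene0.png

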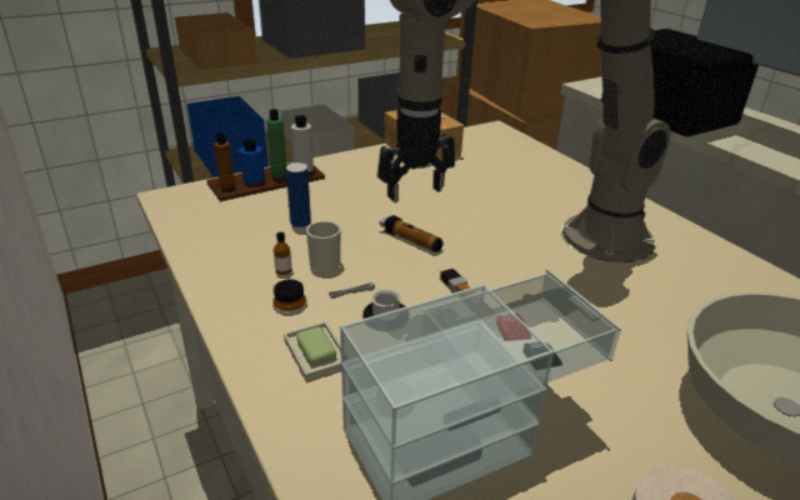

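View pics/side0.png

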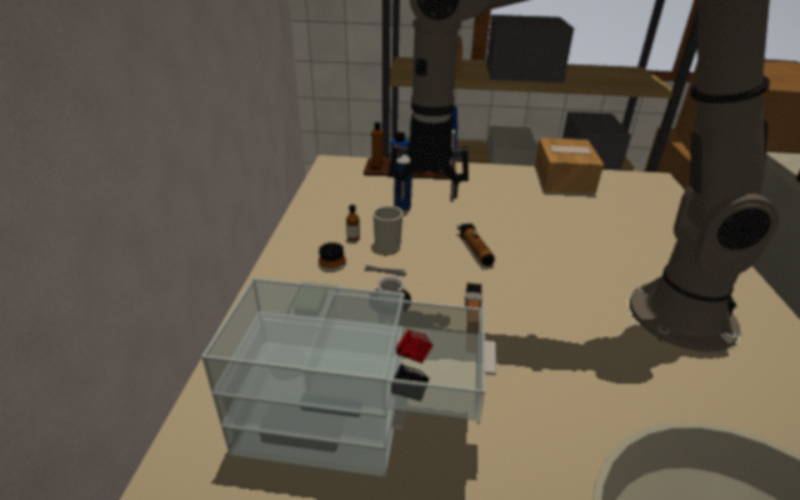

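Scene view: trimmer at about (412,233), tumbler (324,248), stand (385,305), partly hidden behind the unit, and brush end at (455,280), hidden by the open drawer. Next I'll build a top-down map from the depth and look through the wrist camera.

```bash
python3 - <<'E'
from h import *
w=snap('wrist'); print(w['T_tool_cam'].round(3),w['camera_matrix'].round(1),w['st']['ee_pos'],w['st']['tcp_rot'])
out=[]
for n in('scene','side'):
    s=load(n); W=cloud(s); im=np.zeros((500,390,3),np.uint8)
    # map: rows = x 0.9->0.25 , cols = y 0.55->-0.2 ; 600px/m
    ok=np.isfinite(W[...,0])&(W[...,2]<0.24)&(W[...,2]>-.02)
    idx=np.argsort(W[...,2][ok]); P=W[ok][idx]; C=s['pixels'][ok][idx]
    r=((0.95-P[:,0])*650).astype(int); c=((0.45-P[:,1])*650).astype(int)
    m=(r>=1)&(r<499)&(c>=1)&(c<389)
    for a in(0,1):
        for b in(0,1): im[r[m]+a,c[m]+b]=C[m]
    out.append(im)
cv2.imwrite('pics/top.png',np.hstack(out)); cv2.imwrite('pics/w0.png',w['pixels'])
E
```

```text
[[-0.001 -0.952 -0.308  0.081]
 [ 1.    -0.001 -0.001 -0.001]
 [ 0.001 -0.308  0.952 -0.142]
 [ 0.     0.     0.     1.   ]] [[332.3   0.  314.4]
 [  0.  332.3 194.7]
 [  0.    0.    1. ]] [5.49346593e-01 2.86168798e-05 2.30313657e-01] [-1.79877074e+02  1.80184574e-03  9.00028173e+01]
```

View pics/top.png

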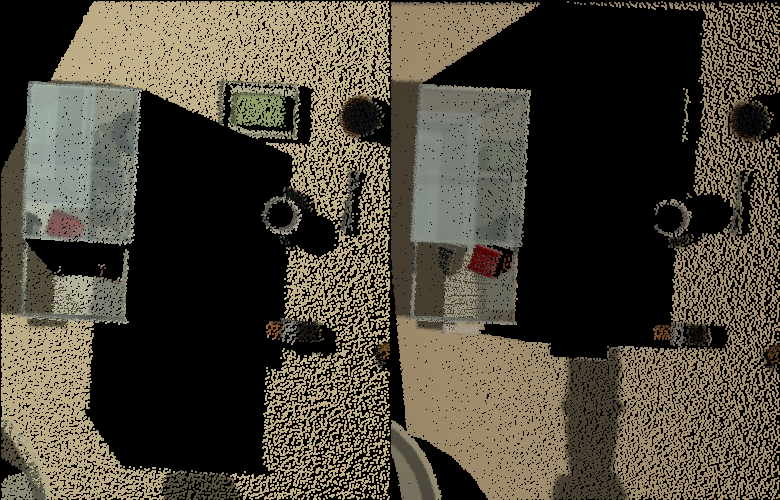

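View pics/w0.png

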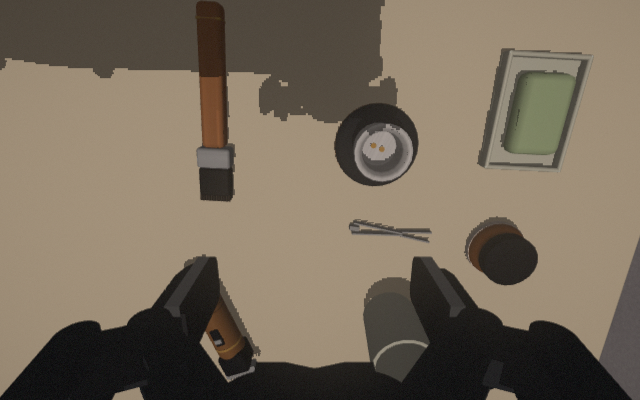

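The wrist view shows the brush at col 212, rows 0–200, with the handle towards the drawer. It also shows the stand well at (380,148), the tweezers at (390,232), the pomade at (505,255), and the trimmer and tumbler partly behind the fingers.

```bash
cat >> h.py <<'E'
from scipy.spatial.transform import Rotation as Ro
def wcloud(s):
    K=s['camera_matrix']; z=s['z_map']; v,u=np.mgrid[:400,:640]
    P=np.stack([(u-K[0,2])/K[0,0]*z,(v-K[1,2])/K[1,1]*z,z],-1)
    T=s['T_tool_cam']; P=P@T[:3,:3].T+T[:3,3]
    R=Ro.from_euler('xyz',s['st']['tcp_rot'],degrees=True).as_matrix()
    W=P@R.T+s['st']['ee_pos']; W[z==0]=np.nan; return W
def circ(P):
    A=np.c_[2*P[:,:2],np.ones(len(P))]; b=(P[:,:2]**2).sum(1)
    s=np.linalg.lstsq(A,b,rcond=None)[0]; return s[:2],np.sqrt(s[2]+s[0]**2+s[1]**2)
def box(W,x0,x1,y0,y1,z0,z1):
    P=W.reshape(-1,3); P=P[np.isfinite(P[:,0])]
    return P[(P[:,0]>x0)&(P[:,0]<x1)&(P[:,1]>y0)&(P[:,1]<y1)&(P[:,2]>z0)&(P[:,2]<z1)]
E
python3 - <<'E'
from h import *
w=load('wrist');W=wcloud(w); np.set_printoptions(precision=4,suppress=True)
for n,u,v in[('b_end',211,6),('b_mid',213,100),('ferr',216,157),('tip',216,195),('brL',203,100),('brR',225,100),('well',380,148),('dish',540,110),('tw',390,232),('pom',505,258),('tableft',100,200)]:
    print(n,W[v,u])
S=cloud(load('scene')); D=cloud(load('side'))
for n,C in(('scene',S),('side',D),('wrist',W)):
    t=box(C,.38,.56,-.2,-.03,.008,.045)
    if n=='wrist': t=box(C,.38,.52,-.16,-.03,.008,.045)
    c=t[:,:2].mean(0); u,s,v=np.linalg.svd(t[:,:2]-c,full_matrices=False); a=v[0]
    p=(t[:,:2]-c)@a; print(n,'trim',len(t),c,a,p.min(),p.max(),'ends',c+a*p.min(),c+a*p.max(), t[:,2].max())
    top=t[t[:,2]>.03]; print('  ridge',len(top),np.polyfit(top[:,1],top[:,0],1), top[:,1].min(),top[:,1].max())
    r=box(C,.5,.72,.0,.2,.0445,.050); 
    if len(r)>10: print('  standlip',len(r),circ(r))
    q=box(C,.5,.8,-.2,.05,.086,.094)
    if len(q)>10: print('  tumb',len(q),circ(q),q.min(0),q.max(0))
    b=box(C,.36,.5,.0,.34,.012,.03)
    if len(b)>10: print('  brush',len(b),b.min(0),b.max(0),np.polyfit(b[:,1],b[:,0],1))
    f=box(C,.37,.5,.2,.5,.12,.25); 
    if len(f)>10: print('  drawer',f.min(0),f.max(0))
for n,C in(('scene',S),('side',D)):
    print(box(C,.5,.8,-.3,.3,.1,.16)[:,:].mean(0), box(C,.3,.47,.2,.5,.172,.19).round(3)[:5])
E
```

```text
b_end [0.4508 0.1533 0.0222]
b_mid [0.4446 0.0685 0.0219]
ferr [0.4418 0.0095 0.0204]
tip [ 0.437  -0.0343  0.0177]
brL [0.4343 0.0685 0.0216]
brR [0.4535 0.0681 0.0092]
well [0.6187 0.018  0.0139]
dish [0.7732 0.059  0.0299]
tw [ 0.6392 -0.0864  0.0027]
pom [ 0.76   -0.1005  0.0413]
tableft [ 0.2922 -0.0467 -0.0012]
scene trim 357 [ 0.4216 -0.146 ] [0.0541 0.9985] -0.05325366094226082 0.1167318900854281 ends [ 0.4188 -0.1992] [ 0.4279 -0.0294] 0.03835823312726383
  ridge 125 [-0.3323  0.3613] -0.19968956242309344 -0.1265055887586104
  standlip 80 (array([0.6194, 0.0187]), np.float64(0.02590028474816498))
  tumb 55 (array([ 0.6496, -0.2027]), np.float64(0.03135403919672784)) [ 0.6163 -0.1983  0.086 ] [ 0.6828 -0.1683  0.0918]
  brush 122 [0.4223 0.0006 0.0124] [0.4602 0.04   0.0257] [0.0435 0.4438]
  drawer [0.4526 0.2538 0.1431] [0.5    0.423  0.2088]
side trim 297 [ 0.4136 -0.1416] [0.0697 0.9976] -0.05665093500448586 0.11294663193425304 ends [ 0.4096 -0.1981] [ 0.4215 -0.0289] 0.039889388732310294
  ridge 137 [-0.3663  0.351 ] -0.1992371941646649 -0.1246835485351645
  standlip 59 (array([0.6151, 0.0191]), np.float64(0.0258174999990885))
  tumb 50 (array([ 0.6451, -0.2035]), np.float64(0.03266563005026344)) [ 0.6116 -0.1985  0.0861] [ 0.679  -0.1666  0.0925]
  brush 133 [0.4197 0.0005 0.0129] [0.4546 0.0452 0.0257] [0.0565 0.4371]
  drawer [0.4367 0.2561 0.1425] [0.5    0.4241 0.2082]
wrist trim 287 [ 0.4352 -0.0399] [0.5109 0.8596] -0.10671680898943423 0.017675518272625538 ends [ 0.3807 -0.1316] [ 0.4442 -0.0247] 0.020966221726353873Traceback (most recent call last):
  File "<stdin>", line 11, in <module>
    raise TypeError("expected non-empty vector for x")
TypeError: expected non-empty vector for x
```

```bash
python3 -m creep '[{"grip":1,"travel":[-30,-17,0],"turn":[0,0,0]},{"grip":1,"travel":[-30,-17,0],"turn":[0,0,0]},{"grip":1,"travel":[-30,-17,0],"turn":[0,0,0]},{"grip":1,"travel":[-30,-17,0],"turn":[0,0,0]},{"grip":1,"travel":[-30,-17,0],"turn":[0,0,0]},{"grip":1,"travel":[-30,-17,0],"turn":[0,0,0]},{"grip":1,"travel":[0,0,0],"turn":[0,0,0]},{"grip":1,"travel":[0,0,0],"turn":[0,0,0]}]'
python3 - <<'E'
from h import *
np.set_printoptions(precision=4,suppress=True)
W0=wcloud(load('wrist'))
r=box(W0,.5,.72,-.05,.1,.040,.053); print('lip w',len(r),circ(r),r.min(0),r.max(0),np.median(r[:,2]))
r=box(W0,.5,.72,-.05,.1,.004,.0115); print('base',len(r),circ(r),r.min(0),r.max(0))
b=box(W0,.41,.48,-.1,.2,.015,.03); print('brush',np.polyfit(b[:,1],b[:,0],1),b.min(0),b.max(0))
for s0,C in(('scene',cloud(load('scene'))),('side',cloud(load('side')))):
    for n,x in(('foam',box(C,.6,1,-.5,-.2,.11,.16)),('oil',box(C,.68,1,-.4,-.1,.06,.1))): print(s0,n,len(x),x.min(0) if len(x) else '',x.max(0) if len(x) else '')
w=snap('wrist');W=wcloud(w); cv2.imwrite('pics/w1.png',w['pixels'])
t=box(W,.3,.56,-.3,-.05,.006,.045)
top=t[t[:,2]>.028]; print(len(t),len(top),np.polyfit(top[:,1],top[:,0],1),t.min(0),t.max(0),top.min(0),top.max(0))
E
```

```text
t: 0.82
ee_pos: [0.4465, -0.1825, 0.2312]
tcp_rot: [-180.0, 0.0, 89.6]
force: [0.5, 1.2, -0.1]
gripper_width: 0.0854
gripper_force: 0.0
lip w 1350 (array([0.6156, 0.0196]), np.float64(0.025147436043452744)) [ 0.5869 -0.0092  0.04  ] [0.6447 0.048  0.0487] 0.04574027897944828
base 2681 (array([0.6171, 0.0184]), np.float64(0.038647536292664424)) [ 0.5703 -0.0261  0.0042] [0.662  0.0648 0.0115]
brush [0.0603 0.4388] [ 0.4186 -0.0417  0.015 ] [0.459  0.1587 0.0243]
scene foam 318 [ 0.6006 -0.4282  0.1105] [ 0.6534 -0.3707  0.153 ]
scene oil 186 [ 0.68   -0.2349  0.06  ] [ 0.7559 -0.1832  0.0967]
side foam 82 [ 0.6015 -0.4254  0.1104] [ 0.6398 -0.3724  0.1528]
side oil 93 [ 0.7199 -0.2306  0.0608] [ 0.7494 -0.2049  0.0987]
4852 3994 [-0.3468  0.3534] [ 0.3821 -0.2914  0.0065] [ 0.4708 -0.1238  0.0408] [ 0.3854 -0.2865  0.028 ] [ 0.4703 -0.1253  0.0408]
```

View pics/w1.png

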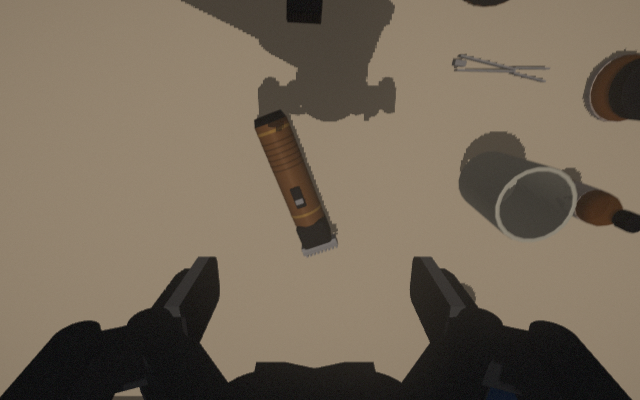

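The trimmer shows clearly: foot at (268,120), blade at (320,248). I'll yaw to align with it and pre-tilt 30° so the upending ends at a comfortable tool angle.

```bash
cat >> h.py <<'E'
def togo(p):
    s=env.state(); R=Ro.from_euler('xyz',s['tcp_rot'],degrees=True).as_matrix()
    np.set_printoptions(precision=4,suppress=True)
    print('pos',s['ee_pos'],'rot',s['tcp_rot'],'togo mm',R.T@(np.array(p)-s['ee_pos'])*1000,'j',s['joints']); print(R)
E
python3 -m creep '[{"grip":1,"travel":[0,0,0],"turn":[0,0,-1]},{"grip":1,"travel":[0,0,0],"turn":[0,0,-1]},{"grip":1,"travel":[0,0,0],"turn":[0,0,-1]},{"grip":1,"travel":[0,0,0],"turn":[0,0,-0.9]},{"grip":1,"travel":[0,0,0],"turn":[0,1,0]},{"grip":1,"travel":[0,0,0],"turn":[0,1,0]},{"grip":1,"travel":[0,0,0],"turn":[0,1,0]},{"grip":1,"travel":[0,0,0],"turn":[0,1,0]},{"grip":1,"travel":[0,0,0],"turn":[0,1,0]},{"grip":1,"travel":[0,0,0],"turn":[0,1,0]},{"grip":1,"travel":[0,0,0],"turn":[0,0,0]},{"grip":1,"travel":[0,0,0],"turn":[0,0,0]}]'
python3 -c "
from h import *
togo([.429,-.2183,.0085]);togo([.429,-.2183,.06])"
```

```text
t: 1.87
ee_pos: [0.4485, -0.1794, 0.2297]
tcp_rot: [-179.9, -30.1, 109.5]
force: [-0.0, 0.7, -0.1]
gripper_width: 0.0851
gripper_force: 0.0
pos [ 0.4485 -0.1794  0.2297] rot [-179.8863  -30.0835  109.4932] togo mm [-136.9598  -30.9611  176.381 ] j [ 28.2224  27.6952   7.2038  79.668  -20.2182  97.9886  56.5414]
[[-0.2887  0.9423 -0.1691]
 [ 0.8157  0.3346  0.4719]
 [ 0.5013 -0.0017 -0.8653]]
pos [ 0.4485 -0.1794  0.2297] rot [-179.8863  -30.0835  109.4932] togo mm [-111.1449  -31.0495  131.8183] j [ 28.2224  27.6952   7.2038  79.668  -20.2182  97.9886  56.5414]
[[-0.2887  0.9423 -0.1691]
 [ 0.8157  0.3346  0.4719]
 [ 0.5013 -0.0017 -0.8653]]
```

```bash
python3 -m creep '[{"grip":1,"travel":[-18.5,-5.2,22],"turn":[0,0,0]},{"grip":1,"travel":[-18.5,-5.2,22],"turn":[0,0,0]},{"grip":1,"travel":[-18.5,-5.2,22],"turn":[0,0,0]},{"grip":1,"travel":[-18.5,-5.2,22],"turn":[0,0,0]},{"grip":1,"travel":[-18.5,-5.2,22],"turn":[0,0,0]},{"grip":1,"travel":[-18.5,-5.2,22],"turn":[0,0,0]},{"grip":1,"travel":[0,0,0],"turn":[0,0,0]},{"grip":1,"travel":[0,0,0],"turn":[0,0,0]}]'
python3 -c "
from h import *
togo([.429,-.2183,.0085])"
```

```text
t: 2.53
ee_pos: [0.4288, -0.2167, 0.062]
tcp_rot: [-180.0, -30.1, 109.6]
force: [0.4, -0.2, 1.5]
gripper_width: 0.0856
gripper_force: 0.0
pos [ 0.4288 -0.2167  0.062 ] rot [-179.9959  -30.1039  109.6239] togo mm [-28.2594  -0.3543  45.5116] j [ 31.8715  37.6372   7.4942  88.9169 -20.0088  80.9473  66.4946]
[[-0.2905  0.9419 -0.1685]
 [ 0.8149  0.3359  0.4724]
 [ 0.5016 -0.0001 -0.8651]]
```

```bash
python3 -m creep '[{"grip":1,"travel":[-7,0,11.3],"turn":[0,0,0]},{"grip":1,"travel":[-7,0,11.3],"turn":[0,0,0]},{"grip":1,"travel":[-7,0,11.3],"turn":[0,0,0]},{"grip":1,"travel":[-7,0,11.3],"turn":[0,0,0]},{"grip":1,"travel":[0,0,0],"turn":[0,0,0]},{"grip":1,"travel":[0,0,0],"turn":[0,0,0]},{"grip":-1,"travel":[0,0,0],"turn":[0,0,0]},{"grip":-1,"travel":[0,0,0],"turn":[0,0,0]},{"grip":-1,"travel":[0,0,0],"turn":[0,0,0]},{"grip":-1,"travel":[0,0,0],"turn":[0,0,0]},{"grip":-1,"travel":[0,0,0],"turn":[0,0,0]},{"grip":-1,"travel":[0,0,0],"turn":[0,0,0]},{"grip":-1,"travel":[0,0,0],"turn":[0,0,0]},{"grip":-1,"travel":[0,0,0],"turn":[0,0,0]}]'
python3 -c "
from h import *
togo([.429,-.2183,.0085])"
```

```text
t: 3.7
ee_pos: [0.4299, -0.221, 0.0091]
tcp_rot: [179.9, -29.9, 109.5]
force: [0.4, -1.7, 4.7]
gripper_width: 0.0341
gripper_force: 60.2
pos [ 0.4299 -0.221   0.0091] rot [179.9236 -29.9099 109.5269] togo mm [2.1801 0.0446 1.9135] j [ 32.3469  41.8437   7.2023  90.0514 -20.6897  75.7313  68.3861]
[[-0.2897  0.9427 -0.1654]
 [ 0.817   0.3336  0.4704]
 [ 0.4986  0.0012 -0.8668]]
```

```bash
python3 -m creep '[{"grip":-1,"travel":[10,0,-17.3],"turn":[0,0,0]},{"grip":-1,"travel":[15,0,-26],"turn":[0,0,0]},{"grip":-1,"travel":[20,0,-34.7],"turn":[0,0,0]},{"grip":-1,"travel":[20,0,-34.7],"turn":[0,0,0]},{"grip":-1,"travel":[20,0,-34.7],"turn":[0,0,0]},{"grip":-1,"travel":[15,0,-26],"turn":[0,0,0]},{"grip":-1,"travel":[0,0,0],"turn":[0,-1,0]},{"grip":-1,"travel":[0,0,0],"turn":[0,-1,0]},{"grip":-1,"travel":[0,0,0],"turn":[0,-1,0]},{"grip":-1,"travel":[0,0,0],"turn":[0,-1,0]},{"grip":-1,"travel":[0,0,0],"turn":[0,-1,0]},{"grip":-1,"travel":[0,0,0],"turn":[0,-1,0]},{"grip":-1,"travel":[0,0,0],"turn":[0,0,0]}]'
python3 -m creep '[{"grip":-1,"travel":[0,0,0],"turn":[0,0,-1]},{"grip":-1,"travel":[0,0,0],"turn":[0,0,-1]},{"grip":-1,"travel":[0,0,0],"turn":[0,0,-1]},{"grip":-1,"travel":[0,0,0],"turn":[0,0,-1]},{"grip":-1,"travel":[0,0,0],"turn":[0,0,-1]},{"grip":-1,"travel":[0,0,0],"turn":[0,0,-1]},{"grip":-1,"travel":[0,0,0],"turn":[0,0,-1]},{"grip":-1,"travel":[0,0,0],"turn":[0,0,-1]},{"grip":-1,"travel":[0,0,0],"turn":[0,0,-1]},{"grip":-1,"travel":[0,0,0],"turn":[0,0,-1]},{"grip":-1,"travel":[0,0,0],"turn":[0,0,-1]},{"grip":-1,"travel":[0,0,0],"turn":[0,0,-1]},{"grip":-1,"travel":[0,0,0],"turn":[0,0,-1]},{"grip":-1,"travel":[0,0,0],"turn":[0,0,-1]},{"grip":-1,"travel":[0,0,0],"turn":[0,0,0]}]'
python3 -c "
from h import *
togo([.6,.02,.22])"
```

```text
t: 4.78
ee_pos: [0.4279, -0.2151, 0.2078]
tcp_rot: [-180.0, -0.2, 109.9]
force: [-0.2, 1.7, -1.6]
gripper_width: 0.034
gripper_force: 59.9
t: 6.03
ee_pos: [0.4286, -0.221, 0.2074]
tcp_rot: [179.9, -0.2, 179.5]
force: [0.5, -0.2, -1.4]
gripper_width: 0.0338
gripper_force: 59.8
pos [ 0.4286 -0.221   0.2074] rot [179.8626  -0.1613 179.5065] togo mm [-169.2825  242.4961  -12.5188] j [ 24.2714  10.9539   1.1965  98.9181  -0.3014  70.3348 115.0549]
[[-1.      0.0086 -0.0028]
 [ 0.0086  1.      0.0024]
 [ 0.0028  0.0024 -1.    ]]
```

```bash
python3 -m creep '[{"grip":-1,"travel":[-24,30,-5],"turn":[0,0,0]},{"grip":-1,"travel":[-24,30,-5],"turn":[0,0,0]},{"grip":-1,"travel":[-24,30,-5],"turn":[0,0,0]},{"grip":-1,"travel":[-24,30,-5],"turn":[0,0,0]},{"grip":-1,"travel":[-24,30,-5],"turn":[0,0,0]},{"grip":-1,"travel":[-24,30,-5],"turn":[0,0,0]},{"grip":-1,"travel":[-24,30,-5],"turn":[0,0,0]},{"grip":-1,"travel":[-24,30,-5],"turn":[0,0,0]},{"grip":-1,"travel":[0,0,0],"turn":[0,0,0]}]'
python3 -m creep '[{"grip":-1,"travel":[0,0,0],"turn":[0,-1,0]},{"grip":-1,"travel":[0,0,0],"turn":[0,-1,0]},{"grip":-1,"travel":[0,0,0],"turn":[0,-1,0]},{"grip":-1,"travel":[0,0,0],"turn":[0,-1,0]},{"grip":-1,"travel":[0,0,0],"turn":[0,-1,0]},{"grip":-1,"travel":[0,0,0],"turn":[0,-1,0]},{"grip":-1,"travel":[0,0,0],"turn":[0,-1,0]},{"grip":-1,"travel":[0,0,0],"turn":[0,-1,0]},{"grip":-1,"travel":[0,0,0],"turn":[0,-1,0]},{"grip":-1,"travel":[0,0,0],"turn":[0,-1,0]},{"grip":-1,"travel":[0,0,0],"turn":[0,-1,0]},{"grip":-1,"travel":[0,0,0],"turn":[0,-1,0]},{"grip":-1,"travel":[0,0,0],"turn":[0,0,0]},{"grip":-1,"travel":[0,0,0],"turn":[0,0,0]}]'
cat > look.py <<'E'
from h import *
import sys
x0,x1,y0,y1,z0,z1=map(float,sys.argv[2:8])
np.set_printoptions(precision=4,suppress=True)
for n in('scene','side'):
    s=snap(n); C=cloud(s); T=np.linalg.inv(s['view'])
    P=box(C,x0,x1,y0,y1,z0,z1)
    if len(P)<20: print(n,len(P)); continue
    for a in np.arange(z0,z1,.015):
        q=P[(P[:,2]>=a)&(P[:,2]<a+.015)]
        if len(q)>4: print(n,round(a,3),len(q),q.mean(0),q.min(0)[:2],q.max(0)[:2])
    if sys.argv[1]!='-':
        c=np.array([(x0+x1)/2,(y0+y1)/2,.12,1]); p=s['view']@c; p=s['camera_matrix']@p[:3]; u,v=(p[:2]/p[2]).astype(int)
        u=min(max(u,90),550); v=min(max(v,90),310)
        cv2.imwrite(f'pics/{sys.argv[1]}_{n}.png',cv2.resize(s['pixels'][v-90:v+90,u-90:u+90],(400,400),interpolation=cv2.INTER_CUBIC))
if sys.argv[1]!='-':
    a=[cv2.imread(f'pics/{sys.argv[1]}_{n}.png') for n in('scene','side')]; cv2.imwrite(f'pics/{sys.argv[1]}.png',np.hstack(a))
E
python3 look.py t1 .57 .7 -.05 .09 .10 .33; python3 -c "
from h import *
togo([.6255,.019,.18])"
```

```text
t: 6.78
ee_pos: [0.6268, 0.0287, 0.2469]
tcp_rot: [179.4, 0.0, -179.9]
force: [-0.2, 2.8, -2.7]
gripper_width: 0.0343
gripper_force: 60.2
t: 7.95
ee_pos: [0.6212, 0.0101, 0.2577]
tcp_rot: [-176.7, 48.7, -179.5]
force: [-1.1, -0.4, -1.7]
gripper_width: 0.0342
gripper_force: 60.3
scene 0.16 41 [0.6039 0.0175 0.1693] [0.5857 0.0028] [0.6154 0.0237]
scene 0.175 84 [0.6048 0.0199 0.1828] [0.5826 0.0023] [0.6184 0.0277]
scene 0.19 84 [0.6065 0.0202 0.1974] [0.5855 0.002 ] [0.6207 0.0272]
scene 0.205 86 [0.6108 0.0207 0.2123] [0.5884 0.0021] [0.6242 0.0296]
scene 0.22 89 [0.6123 0.0218 0.2271] [0.5908 0.0018] [0.6266 0.0291]
scene 0.235 88 [0.6173 0.0215 0.242 ] [0.5975 0.0032] [0.6302 0.03  ]
scene 0.25 83 [0.6224 0.0265 0.2586] [0.6032 0.0061] [0.633  0.0429]
scene 0.265 162 [0.6159 0.0311 0.2734] [ 0.5776 -0.0137] [0.636 0.058]
scene 0.28 278 [0.6011 0.031  0.2878] [ 0.5701 -0.0256] [0.6398 0.068 ]
scene 0.295 340 [0.6007 0.0255 0.303 ] [ 0.57   -0.0395] [0.643  0.0716]
scene 0.31 326 [0.5991 0.0179 0.3162] [ 0.57   -0.0445] [0.6433 0.0739]
scene 0.325 66 [0.619  0.0145 0.3275] [ 0.5703 
[... 402 characters left out ...]
] [0.5879 0.0081] [0.6257 0.0299]
side 0.25 57 [0.6065 0.0283 0.2573] [0.5901 0.0145] [0.6276 0.042 ]
side 0.265 102 [0.6105 0.0354 0.2731] [0.5868 0.0159] [0.6302 0.0444]
side 0.28 197 [0.6007 0.0299 0.2879] [ 0.5703 -0.0182] [0.6361 0.0654]
side 0.295 227 [0.6    0.0274 0.3027] [ 0.5719 -0.038 ] [0.638  0.0714]
side 0.31 202 [0.6002 0.0229 0.3165] [ 0.57  -0.039] [0.6384 0.075 ]
side 0.325 42 [0.6177 0.0185 0.3281] [ 0.5703 -0.0061] [0.6267 0.0354]
pos [0.6218 0.0091 0.2585] rot [-176.7404   48.816  -179.6484] togo mm [56.638  12.9412 53.8479] j [-26.2558  -1.1584  18.7017 123.6134  44.6818  12.7278  41.5187]
[[-0.6585  0.0367  0.7517]
 [-0.004   0.9986 -0.0522]
 [-0.7526 -0.0374 -0.6574]]
```

View pics/t1.png

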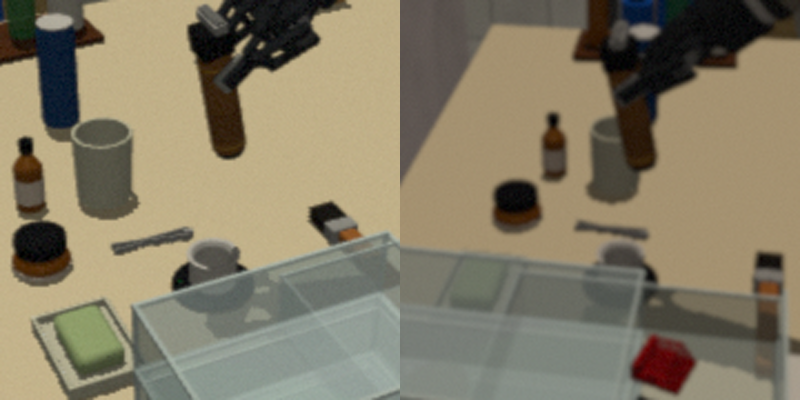

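The joints limit the outward tilt: j6 is at 12.7 and the tool stopped at 49° of 60°. I'll fit the arm's kinematics from the recorded poses to pick a reachable direction.

```bash
cat > kin.py <<'E'
import numpy as np, itertools
from scipy.optimize import least_squares
from scipy.spatial.transform import Rotation as Ro
D=[([-2.389,17.813,.802,86.603,-.252,75.585,-1.558],[.55,0,.231],[180,0,90]),
([28.2224,27.6952,7.2038,79.668,-20.2182,97.9886,56.5414],[.4485,-.1794,.2297],[-179.8863,-30.0835,109.4932]),
([32.3469,41.8437,7.2023,90.0514,-20.6897,75.7313,68.3861],[.4299,-.221,.0091],[179.9236,-29.9099,109.5269]),
([24.2714,10.9539,1.1965,98.9181,-.3014,70.3348,115.0549],[.4286,-.221,.2074],[179.8626,-.1613,179.5065]),
([-26.2558,-1.1584,18.7017,123.6134,44.6818,12.7278,41.5187],[.6218,.0091,.2585],[-176.74,48.816,-179.65])]
lo=np.array([-154.91,-16.99,-72.82,7.12,-82.49,11.32,-174.64])+1; hi=np.array([154.91,109.72,74.43,147.25,262.49,116.49,174.64])-1
def fk(j,s,L,off):
    a=np.array(j)*s; R=Ro.identity(); p=np.array([0,0,L[0]]); pts=[]
    for i in range(7):
        R=R*Ro.from_euler('y' if i%2 else 'z',a[i],degrees=True)
        if i==2: p=p+R.apply([L[4],0,L[1]])
        if i==3: p=p+R.apply([-L[4],0,0])
        if i==4: p=p+R.apply([0,0,L[2]])
        if i==6: p=p+R.apply([0,0,L[3]])
        if i in(2,4): pts.append(p)
    return p,R*Ro.from_euler('z',off,degrees=True),pts
def fit():
    best=None
    for z in itertools.product([1,-1],repeat=4):
        s=[z[0],1,z[1],1,z[2],1,z[3]]
        for o in(0,90,180,270):
            e=sum((fk(j,s,[0]*5,o)[1].inv()*Ro.from_euler('xyz',r,degrees=True)).magnitude() for j,_,r in D)
            if best is None or e<best[0]: best=(e,s,o)
    e,s,o=best
    f=least_squares(lambda L:np.concatenate([fk(j,s,L,o)[0]-p for j,p,_ in D]),[.33,.4,.4,.3,0])
    return e,s,o,f
e,s,o,f=fit(); L=f.x
def ik(p,R,j0,w=1e-3):
    g=lambda j:np.concatenate([(fk(j,s,L,o)[0]-p)*10,(R.inv()*fk(j,s,L,o)[1]).as_rotvec()*2,w*(j-j0)/57])
    return least_squares(g,np.clip(j0,lo+.1,hi-.1),bounds=(lo,hi))
if __name__=='__main__':
    np.set_printoptions(precision=3,suppress=True)
    print(e,s,o,L,np.abs(f.fun).max())
    rng=np.random.default_rng(0)
    for pre in(30,45):
      for az in range(-180,180,30):
        th=np.radians(az); el=np.radians(90-pre) # tool tilt from down
        b=np.array([np.cos(th),np.sin(th),0]); zt=b*np.sin(el)-np.array([0,0,np.cos(el)])
        up=np.array([0,0,1]); y=np.cross(zt,up); y/=np.linalg.norm(y)
        best=[]
        for sg in(1,-1):
            R=Ro.from_matrix(np.c_[np.cross(y*sg,zt),y*sg,zt])
            if sg==1 and np.dot(R.as_matrix()[:,0],b)>0: continue
            if sg==-1 and np.dot(R.as_matrix()[:,0],b)>0: continue
            for k in range(4):
                q=ik(np.array([.6165,.019,.11])+.009*b,R,rng.uniform(lo,hi)*.6 if k else np.array(D[4][0]))
                best.append((2*q.cost,q.x))
        m=min(best,key=lambda t:t[0]); print(pre,az,round(m[0],5),m[1].round(0),*[t.round(2) for t in fk(m[1],s,L,o)[2]])
E
python3 kin.py
```

```text
0.0001239922939576502 [-1, 1, -1, 1, -1, 1, -1] 90 [0.251 0.425 0.403 0.338 0.022] 0.01993985396479467
30 -180 0.69584 [ -0.  62.  -2.  41.   0. 115. -93.] [0.39 0.   0.43] [0.78 0.01 0.36]
30 -150 0.34826 [-23.  69.  34.  39.  -0. 115. -53.] [0.38 0.15 0.39] [0.77 0.17 0.32]
30 -120 0.0 [-27.  73.  29.  35.  18. 115. -35.] [0.37 0.18 0.36] [0.76 0.26 0.28]
30 -90 0.0 [-28.  52.   4.  74.  49.  90. -42.] [0.31 0.16 0.5 ] [0.62 0.3  0.28]
30 -60 0.0 [-60.  44.  41. 104.  47.  48. -33.] [0.17 0.26 0.54] [0.47 0.26 0.28]
30 -30 0.0 [-46.  27.  26. 128. 107.  37. -65.] [0.15 0.15 0.62] [0.37 0.16 0.28]
30 0 0.0 [ 37.  26. -44. 139. 161.  42. -62.] [ 0.17 -0.11  0.63] [0.33 0.02 0.28]
30 30 2e-05 [ 73.  47. -68. 130. 210.  12. -61.] [ 0.11 -0.3   0.53] [ 0.37 -0.12  0.28]
30 60 1e-05 [  50.   40.  -32.  107.  -58.   49. -140.] [ 0.19 -0.21  0.57] [ 0.47 -0.23  0.28]
30 90 0.12066 [ 57.  71. -72.  78.  10.  72. 174.] [ 0.24 -0.33  0.38] [ 0.62 -0.25  0.3 ]
30 120 0.0 [  17.   68.   -1.   41.  -40.  115. -136.] [ 0.39 -0.12  0.39] [ 0.76 -0.23  0.28]
30 150 0.28251 [  21.   70.  -37.   38. 
[... 415 characters left out ...]
.  34.  32. 102.  38.  47. -18.] [0.18 0.18 0.59] [0.5  0.22 0.35]
45 -30 0.0 [-28.  20.  12. 121.  77.  29. -25.] [0.15 0.07 0.64] [0.42 0.13 0.35]
45 0 0.0 [ 56.  32. -70. 129. 112.  31. -10.] [ 0.15 -0.18  0.61] [0.39 0.02 0.35]
45 30 1e-05 [ -40.   35.   66.  122.  261.   58. -154.] [0.21 0.15 0.59] [ 0.42 -0.1   0.35]
45 60 1e-05 [ 68.  54. -72. 105.  12.  37. 156.] [ 0.15 -0.31  0.5 ] [ 0.5  -0.18  0.35]
45 90 0.00683 [ 56.  64. -72.  81.  16.  69. 174.] [ 0.24 -0.31  0.43] [ 0.62 -0.2   0.35]
45 120 1e-05 [  21.   57.  -16.   54.  -21.  100. -140.] [ 0.35 -0.13  0.46] [ 0.73 -0.18  0.35]
45 150 0.02699 [  15.   67.  -26.   35.   -0.  115. -125.] [ 0.39 -0.09  0.4 ] [ 0.79 -0.1   0.36]
```

```bash
python3 -m creep '[{"grip":-1,"travel":[0,0,0],"turn":[0.75,0.04,0.66]},{"grip":-1,"travel":[0,0,0],"turn":[0.75,0.04,0.66]},{"grip":-1,"travel":[0,0,0],"turn":[0.75,0.04,0.66]},{"grip":-1,"travel":[0,0,0],"turn":[0.75,0.04,0.66]},{"grip":-1,"travel":[0,0,0],"turn":[0.75,0.04,0.66]},{"grip":-1,"travel":[0,0,0],"turn":[0.75,0.04,0.66]},{"grip":-1,"travel":[0,0,0],"turn":[0.75,0.04,0.66]},{"grip":-1,"travel":[0,0,0],"turn":[0.75,0.04,0.66]},{"grip":-1,"travel":[0,0,0],"turn":[0.75,0.04,0.66]},{"grip":-1,"travel":[0,0,0],"turn":[0,0,0]},{"grip":-1,"travel":[0,0,0],"turn":[0,0,0]}]'
cat >> h.py <<'E'
def toturn(az,tilt):
    "tool z at azimuth az, tilt deg from straight down, tool y horizontal, tool x raised->down; prints rotvec in 5deg units"
    R=Ro.from_euler('xyz',env.state()['tcp_rot'],degrees=True)
    a,t=np.radians([az,tilt]); b=np.array([np.cos(a),np.sin(a),0]); z=b*np.sin(t)-np.array([0,0,np.cos(t)])
    x=-b*np.cos(t)-np.array([0,0,np.sin(t)]); G=Ro.from_matrix(np.c_[x,np.cross(z,x),z])
    print('turn units',(R.inv()*G).as_rotvec(degrees=True)/5)
E
python3 -c "
from h import *
togo([.6229,.0126,.18]);toturn(-45,60)"
```

```text
t: 8.97
ee_pos: [0.6213, 0.0094, 0.2555]
tcp_rot: [-176.6, 48.2, 138.2]
force: [0.0, -0.2, -1.3]
gripper_width: 0.034
gripper_force: 60.4
pos [0.6213 0.0094 0.2555] rot [-176.5622   48.1895  138.2096] togo mm [56.902   6.478  49.3406] j [-36.0876  14.426   10.247  105.993   54.3377  57.0661  -9.9091]
[[-0.4971  0.6985  0.5148]
 [ 0.4443  0.7145 -0.5405]
 [-0.7454 -0.04   -0.6655]]
turn units [-0.1642 -2.3489  0.4478]
```

```bash
python3 -m creep '[{"grip":-1,"travel":[0,0,0],"turn":[-0.05,-0.78,0.15]},{"grip":-1,"travel":[0,0,0],"turn":[-0.05,-0.78,0.15]},{"grip":-1,"travel":[0,0,0],"turn":[-0.05,-0.78,0.15]},{"grip":-1,"travel":[0,0,0],"turn":[0,0,0]},{"grip":-1,"travel":[0,0,0],"turn":[0,0,0]}]'
cat > trim.py <<'E'
from h import *
import sys
x0,x1,y0,y1,z0,z1,r=map(float,sys.argv[1:8])
# fit vertical-ish cylinder radius r to both clouds
from scipy.optimize import least_squares
np.set_printoptions(precision=4,suppress=True)
for n in('scene','side'):
    P=box(cloud(snap(n)),x0,x1,y0,y1,z0,z1); zc=(z0+z1)/2
    def res(q):
        d=np.array([q[2],q[3],1]); d/=np.linalg.norm(d); v=P-[q[0],q[1],zc]; return np.linalg.norm(np.cross(v,d),axis=1)-r
    f=least_squares(res,[P[:,0].mean(),P[:,1].mean()-.01,0,0],loss='soft_l1',f_scale=.002)
    print(n,len(P),'axis at z',zc,f.x[:2],'tilt deg',np.degrees(f.x[2:]),'rms',np.sqrt(np.mean(f.fun**2)),'minz',box(cloud(load(n)),x0,x1,y0,y1,.05,z1)[:,2].min())
E
python3 trim.py .58 .67 -.03 .06 .165 .235 .018
python3 -c "
from h import *
togo([.6229,.0126,.18]);toturn(-45,60)"
```

```text
t: 9.38
ee_pos: [0.6196, 0.0082, 0.2555]
tcp_rot: [-179.6, 59.9, 135.3]
force: [0.2, -0.4, -1.7]
gripper_width: 0.0343
gripper_force: 60.5
scene 421 axis at z 0.2 [0.614  0.0135] tilt deg [0.5014 0.2881] rms 0.0014746858939605587 minz 0.15853059621510823
side 355 axis at z 0.2 [0.612  0.0137] tilt deg [-0.0505  0.5465] rms 0.0011738693774687265 minz 0.1600770347067766
pos [0.6209 0.0079 0.2577] rot [179.9227  60.0735 134.7428] togo mm [68.2809  4.669  37.0686] j [-42.4156  16.7298  12.0189 112.798   70.095   59.4482 -30.3879]
[[-0.3512  0.7095  0.611 ]
 [ 0.3543  0.7048 -0.6146]
 [-0.8667  0.0007 -0.4989]]
turn units [-0.0291  0.0147 -0.0257]
```

```bash
python3 -m creep '[{"grip":-1,"travel":[23,1.4,12.8],"turn":[0,0,0]},{"grip":-1,"travel":[23,1.4,12.8],"turn":[0,0,0]},{"grip":-1,"travel":[23,1.4,12.8],"turn":[0,0,0]},{"grip":-1,"travel":[21,1.4,11.6],"turn":[0,0,0]},{"grip":-1,"travel":[0,0,0],"turn":[0,0,0]},{"grip":-1,"travel":[0,0,0],"turn":[0,0,0]},{"grip":-1,"travel":[0,0,0],"turn":[0,0,0]}]'
python3 trim.py .58 .67 -.03 .06 .065 .125 .018
python3 look.py - .56 .68 -.04 .08 .035 .05
python3 -c "
from h import *
togo([.6229,.0126,.11]);toturn(-45,60)
for n in('scene','side'):
    C=cloud(load(n)); P=box(C,.56,.68,-.04,.09,.015,.038); 
    from scipy.optimize import least_squares
    f=least_squares(lambda q:np.hypot(P[:,0]-q[0],P[:,1]-q[1])-.0265,[.616,.015],loss='soft_l1',f_scale=.002); print('collar',n,len(P),f.x,np.abs(f.fun).mean())"
```

```text
t: 10.07
ee_pos: [0.6249, 0.0138, 0.1563]
tcp_rot: [179.7, 60.2, 134.6]
force: [-0.7, -0.6, -2.0]
gripper_width: 0.0342
gripper_force: 60.5
scene 315 axis at z 0.095 [0.6199 0.0188] tilt deg [0.4483 0.9677] rms 0.001460074287064535 minz 0.05005090327272754
side 274 axis at z 0.095 [0.6168 0.0198] tilt deg [-0.4609  0.5419] rms 0.0011613787519842021 minz 0.05061812782536512
scene 0.035 170 [0.6224 0.0242 0.0432] [ 0.5907 -0.01  ] [0.6489 0.0462]
side 0.035 98 [0.6138 0.0178 0.0445] [ 0.5874 -0.0053] [0.6439 0.0433]
pos [0.6245 0.0144 0.1559] rot [179.6376  60.1958 134.5743] togo mm [39.7329 -2.5266 22.9378] j [-42.9231  27.301   12.6009 116.5491  76.7524  54.3003 -46.2848]
[[-0.3488  0.7085  0.6135]
 [ 0.3541  0.7057 -0.6137]
 [-0.8677  0.0031 -0.497 ]]
turn units [-0.0013  0.0393 -0.0423]
collar scene 175 [0.6188 0.0211] 0.002758659586464805
collar side 83 [0.6155 0.0237] 0.0015573276646221516
```

```bash
python3 -m creep '[{"grip":-1,"travel":[6.5,-0.7,2.9],"turn":[0,0,0]},{"grip":-1,"travel":[6.1,0,3.5],"turn":[0,0,0]},{"grip":-1,"travel":[5,0,2.9],"turn":[0,0,0]},{"grip":-1,"travel":[5,0,2.9],"turn":[0,0,0]},{"grip":-1,"travel":[4,0,2.3],"turn":[0,0,0]},{"grip":-1,"travel":[0,0,0],"turn":[0,0,0]},{"grip":-1,"travel":[0,0,0],"turn":[0,0,0]},{"grip":-1,"travel":[0,0,0],"turn":[0,0,0]}]'
```

```text
t: 10.93
ee_pos: [0.6223, 0.0135, 0.1233]
tcp_rot: [-179.8, 60.1, 135.0]
force: [1.1, -2.8, -3.4]
gripper_width: 0.0341
gripper_force: 60.5
```

```bash
python3 -m creep '[{"grip":-1,"travel":[2.6,0,1.5],"turn":[0,0,0]},{"grip":-1,"travel":[2.6,0,1.5],"turn":[0,0,0]},{"grip":-1,"travel":[2.6,0,1.5],"turn":[0,0,0]},{"grip":-1,"travel":[0,0,0],"turn":[0,0,0]},{"grip":-1,"travel":[0,0,0],"turn":[0,0,0]}]'
python3 -m creep '[{"grip":-1,"travel":[0.9,0,0.5],"turn":[0,0,0]},{"grip":-1,"travel":[0.9,0,0.5],"turn":[0,0,0]},{"grip":-1,"travel":[0,0,0],"turn":[0,0,0]},{"grip":-1,"travel":[0,0,0],"turn":[0,0,0]}]'
python3 -m creep '[{"grip":-1,"travel":[0.9,0,0.5],"turn":[0,0,0]},{"grip":-1,"travel":[0.9,0,0.5],"turn":[0,0,0]},{"grip":-1,"travel":[0,0,0],"turn":[0,0,0]},{"grip":-1,"travel":[0,0,0],"turn":[0,0,0]}]'
```

```text
t: 11.35
ee_pos: [0.6226, 0.014, 0.1143]
tcp_rot: [-179.9, 60.1, 135.0]
force: [0.7, -2.1, -2.3]
gripper_width: 0.034
gripper_force: 60.6
t: 11.68
ee_pos: [0.6227, 0.0141, 0.1128]
tcp_rot: [-180.0, 60.2, 134.9]
force: [0.5, -2.5, -1.8]
gripper_width: 0.0342
gripper_force: 60.5
t: 12.02
ee_pos: [0.6226, 0.0141, 0.1106]
tcp_rot: [-179.9, 60.2, 135.0]
force: [1.7, -2.8, 0.3]
gripper_width: 0.034
gripper_force: 60.6
```

```bash
python3 -m creep '[{"grip":-1,"travel":[0.9,0,0.5],"turn":[0,0,0]},{"grip":-1,"travel":[0,0,0],"turn":[0,0,0]},{"grip":-1,"travel":[0,0,0],"turn":[0,0,0]}]'
python3 trim.py .58 .67 -.03 .06 .055 .095 .018
```

```text
t: 12.27
ee_pos: [0.6226, 0.0141, 0.1095]
tcp_rot: [-179.9, 60.2, 135.0]
force: [0.8, -2.9, -0.3]
gripper_width: 0.0345
gripper_force: 60.6
scene 206 axis at z 0.075 [0.6178 0.0188] tilt deg [-0.5483  0.4368] rms 0.0014827289368220045 minz 0.0503032618932725
side 135 axis at z 0.075 [0.6145 0.0196] tilt deg [-0.3663  1.5476] rms 0.0011325192953995596 minz 0.050000991458781785
```

```bash
for i in 1 2 3; do :; done; python3 -m creep '[{"grip":-1,"travel":[0.9,0,0.5],"turn":[0,0,0]},{"grip":-1,"travel":[0,0,0],"turn":[0,0,0]},{"grip":-1,"travel":[0,0,0],"turn":[0,0,0]}]'
python3 -m creep '[{"grip":-1,"travel":[0.9,0,0.5],"turn":[0,0,0]},{"grip":-1,"travel":[0,0,0],"turn":[0,0,0]},{"grip":-1,"travel":[0,0,0],"turn":[0,0,0]}]'
```

```text
t: 12.62
ee_pos: [0.6228, 0.0139, 0.1092]
tcp_rot: [-180.0, 60.2, 134.9]
force: [0.2, -2.3, 2.2]
gripper_width: 0.0342
gripper_force: 60.5
t: 12.87
ee_pos: [0.6231, 0.0136, 0.1091]
tcp_rot: [180.0, 60.3, 134.8]
force: [-0.9, -2.8, 6.2]
gripper_width: 0.0341
gripper_force: 60.7
```

```bash
python3 -m creep '[{"grip":0.2,"travel":[0,0,0],"turn":[0,0,0]},{"grip":0.2,"travel":[0,0,0],"turn":[0,0,0]},{"grip":0.6,"travel":[0,0,0],"turn":[0,0,0]},{"grip":1,"travel":[0,0,0],"turn":[0,0,0]},{"grip":1,"travel":[0,0,0],"turn":[0,0,0]},{"grip":1,"travel":[0,0,0],"turn":[0,0,0]}]'
python3 -m creep '[{"grip":1,"travel":[0,0,-10],"turn":[0,0,0]},{"grip":1,"travel":[0,0,-20],"turn":[0,0,0]},{"grip":1,"travel":[0,0,-30],"turn":[0,0,0]},{"grip":1,"travel":[0,0,-30],"turn":[0,0,0]},{"grip":1,"travel":[0,0,-30],"turn":[0,0,0]},{"grip":1,"travel":[0,0,0],"turn":[0,0,0]}]'
python3 trim.py .58 .67 -.03 .06 .055 .13 .018
python3 look.py t2 .58 .67 -.03 .06 .13 .2;python3 -c "
from h import *
togo([.445,.03,.25])"
```

```text
t: 13.37
ee_pos: [0.6226, 0.0148, 0.1072]
tcp_rot: [-180.0, 60.1, 135.0]
force: [0.0, -0.4, 0.5]
gripper_width: 0.0852
gripper_force: 0.0
t: 13.87
ee_pos: [0.5481, 0.0956, 0.1687]
tcp_rot: [179.4, 59.9, 135.0]
force: [0.7, 1.5, -0.9]
gripper_width: 0.0853
gripper_force: 0.0
scene 407 axis at z 0.0925 [0.6176 0.0182] tilt deg [-0.1797 -0.1274] rms 0.0015086842100725984 minz 0.05006381156400974
side 342 axis at z 0.0925 [0.6143 0.0185] tilt deg [-0.8519  0.2606] rms 0.0013691355602740549 minz 0.0504241877204924
scene 0.13 79 [0.6263 0.0311 0.137 ] [0.6009 0.0165] [0.6415 0.0418]
scene 0.145 102 [0.6257 0.032  0.1519] [0.5993 0.0165] [0.6422 0.0442]
scene 0.16 130 [0.6219 0.0265 0.1667] [ 0.5982 -0.0027] [0.6413 0.0459]
scene 0.175 63 [0.6173 0.0249 0.178 ] [0.6001 0.0023] [0.6336 0.0407]
side 0.13 77 [0.6133 0.0315 0.1379] [0.592  0.0205] [0.6346 0.0417]
side 0.145 89 [0.6126 0.0318 0.1527] [0.5921 0.0187] [0.6348 0.0422]
side 0.16 104 [0.6107 0.0295 0.1675] [0.5923 0.0103] [0.6347 0.0424]
side 0.175 69 [0.6112 0.0235 0.1782] [0.5934 0.0055] [0.6286 0.0426]
pos [0.549  0.087  0.1672] rot [-179.8751   60.1793  134.9517] togo mm [ -55.3975 -114.0299  -69.6852] j [-52.1067  24.5483   7.648  118.3196  68.2762  64.5381 -47.7194]
[[-0.3513  0.709   0.6114]
 [ 0.3519  0.7052 -0.6155]
 [-0.8676 -0.0011 -0.4973]]
```

View pics/t2.png

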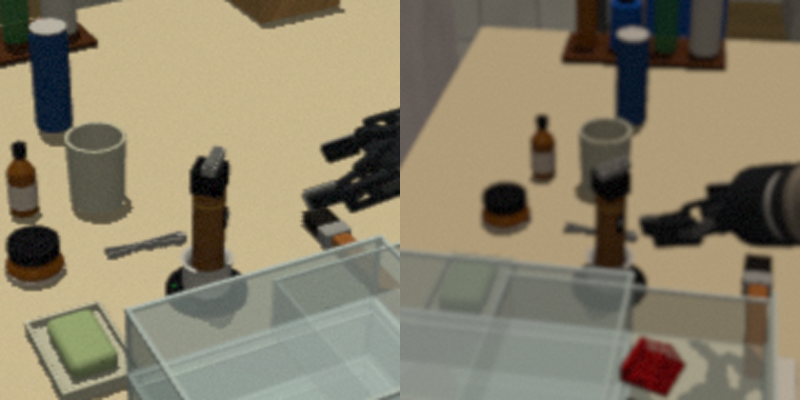

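Trimmer is upright with its top at z≈0.179, so it is seated on the floor of the well. Brush next.

```bash
python3 -m creep '[{"grip":1,"travel":[-29,0,-16.6],"turn":[0,0,0]},{"grip":1,"travel":[-29,0,-16.6],"turn":[0,0,0]},{"grip":1,"travel":[-29,0,-16.6],"turn":[0,0,0]},{"grip":1,"travel":[0,-10,-5],"turn":[0,1,0]},{"grip":1,"travel":[0,-10,-5],"turn":[0,1,0]},{"grip":1,"travel":[0,-10,-5],"turn":[0,1,0]},{"grip":1,"travel":[0,-10,0],"turn":[0,1,0]},{"grip":1,"travel":[0,-10,0],"turn":[0,1,0]},{"grip":1,"travel":[0,-10,0],"turn":[0,1,0]},{"grip":1,"travel":[0,-10,0],"turn":[0,1,0]},{"grip":1,"travel":[0,-10,0],"turn":[0,1,0]},{"grip":1,"travel":[0,0,0],"turn":[0,1,0]},{"grip":1,"travel":[0,0,0],"turn":[0,1,0]},{"grip":1,"travel":[0,0,0],"turn":[0,1,0]},{"grip":1,"travel":[0,0,0],"turn":[0,1,0]},{"grip":1,"travel":[0,0,0],"turn":[0,0,0]}]'
python3 -m creep '[{"grip":1,"travel":[0,0,0],"turn":[0,0,1]},{"grip":1,"travel":[0,0,0],"turn":[0,0,1]},{"grip":1,"travel":[0,0,0],"turn":[0,0,1]},{"grip":1,"travel":[0,0,0],"turn":[0,0,1]},{"grip":1,"travel":[0,0,0],"turn":[0,0,1]},{"grip":1,"travel":[0,0,0],"turn":[0,0,1]},{"grip":1,"travel":[0,0,0],"turn":[0,0,1]},{"grip":1,"travel":[0,0,0],"turn":[0,0,1]},{"grip":1,"travel":[0,0,0],"turn":[0,0,1]},{"grip":1,"travel":[0,0,0],"turn":[0,0,0.7]},{"grip":1,"travel":[0,0,0],"turn":[0,1,0]},{"grip":1,"travel":[0,0,0],"turn":[0,1,0]},{"grip":1,"travel":[0,0,0],"turn":[0,1,0]},{"grip":1,"travel":[0,0,0],"turn":[0,1,0]},{"grip":1,"travel":[0,0,0],"turn":[0,1,0]},{"grip":1,"travel":[0,0,0],"turn":[0,0,0]},{"grip":1,"travel":[0,0,0],"turn":[0,0,0]}]'
python3 -c "
from h import *
togo([.4415,.045,.06]);toturn(-93.5,-25)
W=wcloud(snap('wrist')); b=box(W,.38,.5,-.1,.22,.013,.035); print(len(b),np.polyfit(b[:,1],b[:,0],1),b.min(0),b.max(0))"
```

```text
t: 15.4
ee_pos: [0.4855, 0.0339, 0.2751]
tcp_rot: [-179.8, 0.2, 134.2]
force: [0.6, -0.7, 0.0]
gripper_width: 0.0859
gripper_force: 0.0
t: 16.82
ee_pos: [0.4829, 0.0386, 0.2748]
tcp_rot: [-179.9, -24.7, 86.1]
force: [-0.0, 1.1, 0.6]
gripper_width: 0.0852
gripper_force: 0.0
pos [0.4829 0.0386 0.2748] rot [-179.893   -24.7264   86.1219] togo mm [-86.6017 -41.4002 196.6244] j [-14.7008  10.6485  30.8899  95.9665 -29.8847  81.8903  18.3171]
[[ 0.0614  0.9978  0.0264]
 [ 0.9062 -0.0669  0.4175]
 [ 0.4183 -0.0017 -0.9083]]
turn units [ 0.0104  0.0547 -0.0687]
3505 [0.0604 0.4382] [ 0.4191 -0.0411  0.0149] [0.4585 0.1582 0.0244]
```

Brush position confirmed.

```bash
python3 -m creep '[{"grip":1,"travel":[-14.4,-7,32.8],"turn":[0,0,0]},{"grip":1,"travel":[-14.4,-7,32.8],"turn":[0,0,0]},{"grip":1,"travel":[-14.4,-7,32.8],"turn":[0,0,0]},{"grip":1,"travel":[-14.4,-7,32.8],"turn":[0,0,0]},{"grip":1,"travel":[-14.4,-7,32.8],"turn":[0,0,0]},{"grip":1,"travel":[-14.4,-7,32.8],"turn":[0,0,0]},{"grip":1,"travel":[0,0,0],"turn":[0,0,0]},{"grip":1,"travel":[0,0,0],"turn":[0,0,0]}]'
python3 -c "
from h import *
togo([.4415,.045,.008]);toturn(-93.5,-25)"
```

```text
t: 17.53
ee_pos: [0.4412, 0.0494, 0.0605]
tcp_rot: [-179.8, -24.9, 86.6]
force: [0.4, 0.3, 0.4]
gripper_width: 0.0855
gripper_force: 0.0
pos [0.4412 0.0494 0.0605] rot [-179.8433  -24.9029   86.5509] togo mm [-26.093    0.6569  45.809 ] j [-11.3295  20.9805  27.4909 117.9632 -41.592   57.021   39.1517]
[[ 0.0546  0.9983  0.0226]
 [ 0.9054 -0.059   0.4205]
 [ 0.4211 -0.0025 -0.907 ]]
turn units [-0.0356  0.0194  0.0092]
```

```bash
python3 -m creep '[{"grip":1,"travel":[-6.5,0.1,11.3],"turn":[0,0,0]},{"grip":1,"travel":[-6.5,0.1,11.3],"turn":[0,0,0]},{"grip":1,"travel":[-6.5,0.1,11.3],"turn":[0,0,0]},{"grip":1,"travel":[-6.5,0.1,11.3],"turn":[0,0,0]},{"grip":1,"travel":[0,0,0],"turn":[0,0,0]},{"grip":1,"travel":[0,0,0],"turn":[0,0,0]},{"grip":-1,"travel":[0,0,0],"turn":[0,0,0]},{"grip":-1,"travel":[0,0,0],"turn":[0,0,0]},{"grip":-1,"travel":[0,0,0],"turn":[0,0,0]},{"grip":-1,"travel":[0,0,0],"turn":[0,0,0]},{"grip":-1,"travel":[0,0,0],"turn":[0,0,0]},{"grip":-1,"travel":[0,0,0],"turn":[0,0,0]},{"grip":-1,"travel":[0,0,0],"turn":[0,0,0]},{"grip":-1,"travel":[0,0,0],"turn":[0,0,0]},{"grip":-1,"travel":[0,0,0],"turn":[0,0,0]}]'
```

```text
t: 18.78
ee_pos: [0.4433, 0.0423, 0.0097]
tcp_rot: [179.8, -24.9, 86.5]
force: [-1.1, -1.0, 5.2]
gripper_width: 0.0226
gripper_force: 60.5
```

```bash
python3 -m creep '[{"grip":-1,"travel":[8,0,-17],"turn":[0,0,0]},{"grip":-1,"travel":[15,0,-32],"turn":[0,0,0]},{"grip":-1,"travel":[15,0,-33],"turn":[0,0,0]},{"grip":-1,"travel":[15,0,-33],"turn":[0,0,0]},{"grip":-1,"travel":[15,0,-33],"turn":[0,0,0]},{"grip":-1,"travel":[15,0,-33],"turn":[0,0,0]},{"grip":-1,"travel":[15,0,-33],"turn":[0,0,0]},{"grip":-1,"travel":[10,0,-22],"turn":[0,0,0]},{"grip":-1,"travel":[0,0,0],"turn":[0,-1,0]},{"grip":-1,"travel":[0,0,0],"turn":[0,-1,0]},{"grip":-1,"travel":[0,0,0],"turn":[0,-1,0]},{"grip":-1,"travel":[0,0,0],"turn":[0,-1,0]},{"grip":-1,"travel":[0,0,0],"turn":[0,-1,0]},{"grip":-1,"travel":[0,0,0],"turn":[0,0,0]}]'
python3 -m creep '[{"grip":-1,"travel":[0,0,0],"turn":[0,0,-1]},{"grip":-1,"travel":[0,0,0],"turn":[0,0,-1]},{"grip":-1,"travel":[0,0,0],"turn":[0,0,-1]},{"grip":-1,"travel":[0,0,0],"turn":[0,0,-1]},{"grip":-1,"travel":[0,0,0],"turn":[0,0,-1]},{"grip":-1,"travel":[0,0,0],"turn":[0,0,-1]},{"grip":-1,"travel":[0,0,0],"turn":[0,0,-1]},{"grip":-1,"travel":[0,0,0],"turn":[0,0,-1]},{"grip":-1,"travel":[0,0,0],"turn":[0,0,-1]},{"grip":-1,"travel":[0,0,0],"turn":[0,0,-0.7]},{"grip":-1,"travel":[0,0,0],"turn":[0,0,0]}]'
python3 -c "
from h import *
togo([.62,-.18,.28])"
```

```text
t: 19.95
ee_pos: [0.4418, 0.0467, 0.268]
tcp_rot: [180.0, 0.1, 87.0]
force: [0.4, 2.6, -1.7]
gripper_width: 0.0224
gripper_force: 59.7
t: 20.87
ee_pos: [0.4417, 0.0401, 0.268]
tcp_rot: [-180.0, 0.0, 134.8]
force: [-0.1, -0.9, -0.8]
gripper_width: 0.0224
gripper_force: 59.6
pos [0.4417 0.0401 0.268 ] rot [-179.9598    0.0358  134.8442] togo mm [-281.7667  -28.8316  -11.846 ] j [-27.315    3.8788  21.2741  98.6889  -1.3851  77.7084  39.0541]
[[-0.7052  0.709  -0.0001]
 [ 0.709   0.7052 -0.0009]
 [-0.0006 -0.0007 -1.    ]]
```

```bash
python3 -m creep '[{"grip":-1,"travel":[-35,-3.6,-1.5],"turn":[0,0,0]},{"grip":-1,"travel":[-35,-3.6,-1.5],"turn":[0,0,0]},{"grip":-1,"travel":[-35,-3.6,-1.5],"turn":[0,0,0]},{"grip":-1,"travel":[-35,-3.6,-1.5],"turn":[0,0,0]},{"grip":-1,"travel":[-35,-3.6,-1.5],"turn":[0,0,0]},{"grip":-1,"travel":[-35,-3.6,-1.5],"turn":[0,0,0]},{"grip":-1,"travel":[-35,-3.6,-1.5],"turn":[0,0,0]},{"grip":-1,"travel":[-35,-3.6,-1.5],"turn":[0,0,0]},{"grip":-1,"travel":[0,0,0],"turn":[0,0,0]}]'
python3 -m creep '[{"grip":-1,"travel":[0,0,0],"turn":[0,-1,0]},{"grip":-1,"travel":[0,0,0],"turn":[0,-1,0]},{"grip":-1,"travel":[0,0,0],"turn":[0,-1,0]},{"grip":-1,"travel":[0,0,0],"turn":[0,-1,0]},{"grip":-1,"travel":[0,0,0],"turn":[0,-1,0]},{"grip":-1,"travel":[0,0,0],"turn":[0,-1,0]},{"grip":-1,"travel":[0,0,0],"turn":[0,-1,0]},{"grip":-1,"travel":[0,0,0],"turn":[0,-1,0]},{"grip":-1,"travel":[0,0,0],"turn":[0,-1,0]},{"grip":-1,"travel":[0,0,0],"turn":[0,-1,0]},{"grip":-1,"travel":[0,0,0],"turn":[0,-1,0]},{"grip":-1,"travel":[0,0,0],"turn":[0,-1,0]},{"grip":-1,"travel":[0,0,0],"turn":[0,-1,0]},{"grip":-1,"travel":[0,0,0],"turn":[0,0,0]},{"grip":-1,"travel":[0,0,0],"turn":[0,0,0]}]'
python3 look.py b1 .57 .72 -.26 -.11 .11 .25; python3 -c "
from h import *
togo([.648,-.2,.22]);toturn(-45,65)
for n in('scene','side'):
    C=cloud(load(n)); P=box(C,.58,.72,-.27,-.12,.083,.094); Q=box(C,.58,.72,-.27,-.12,.02,.08); print(n,circ(P),len(P),P.min(0),P.max(0)); 
    from scipy.optimize import least_squares
    f=least_squares(lambda q:np.hypot(Q[:,0]-q[0],Q[:,1]-q[1])-(.034+.003*Q[:,2]/.09),[.648,-.2],loss='soft_l1',f_scale=.002); print('tumb',f.x,np.abs(f.fun).mean())"
```

```text
t: 21.62
ee_pos: [0.6205, -0.1863, 0.2779]
tcp_rot: [-179.6, 0.3, 134.3]
force: [-0.6, -0.4, -2.0]
gripper_width: 0.0223
gripper_force: 59.6
t: 22.87
ee_pos: [0.6166, -0.1808, 0.2789]
tcp_rot: [-178.9, 60.6, 135.3]
force: [0.1, -0.4, 0.3]
gripper_width: 0.0224
gripper_force: 59.7
scene 0.155 10 [ 0.6149 -0.1678  0.1682] [ 0.602  -0.1744] [ 0.6218 -0.1624]
scene 0.17 54 [ 0.6142 -0.1675  0.1778] [ 0.598  -0.1768] [ 0.6249 -0.1592]
scene 0.185 55 [ 0.6155 -0.1683  0.1929] [ 0.5985 -0.1765] [ 0.6267 -0.1609]
scene 0.2 53 [ 0.615  -0.1687  0.2076] [ 0.6004 -0.1789] [ 0.6259 -0.1601]
scene 0.215 58 [ 0.6175 -0.1693  0.2226] [ 0.6003 -0.1785] [ 0.6281 -0.1601]
scene 0.23 59 [ 0.6179 -0.1702  0.2381] [ 0.6018 -0.1789] [ 0.6285 -0.1602]
scene 0.245 15 [ 0.6185 -0.1714  0.2471] [ 0.6054 -0.1806] [ 0.6274 -0.1661]
side 0.17 47 [ 0.6071 -0.1678  0.1779] [ 0.5944 -0.1783] [ 0.6232 -0.1604]
side 0.185 49 [ 0.6074 -0.1679  0.1922] [ 0.5949 -0.1802] [ 0.6207 -0.1595]
side 0.2 50 [ 0.61   -0.1686  0.2074] [ 0.5979 -0.1815] [ 0.6243 -0.1603]
side 0.215 51 [ 0.6106 -0.1695  0.2226] [ 0.5985 -0.1779] [ 0.6243 -0.1623]
side 0.23 52 [ 0.6109 -0.1698  0.2381] [ 0.5989 -0.1791] [ 0.624  -0.1632]
side 0.245 14 [ 0.6116 -0.1716  0.2475] [ 0.5995 -0.1768] [ 0.6243 -0.1658]
pos [ 0.6181 -0.1817  0.2814] rot [-179.379    60.8091  134.75  ] togo mm [37.0316  8.9593 59.6119] j [-49.9082  10.3616  45.7178 120.9283  80.104   37.9935 -24.8706]
[[-0.3434  0.7168  0.6069]
 [ 0.3464  0.6973 -0.6276]
 [-0.873  -0.0053 -0.4877]]
turn units [-0.1687 -0.8383 -0.0182]
scene (array([ 0.6494, -0.2067]), np.float64(0.03446826791031339)) 166 [ 0.6132 -0.2459  0.083 ] [ 0.6858 -0.1679  0.0932]
tumb [ 0.6486 -0.2079] 0.002320813392328083
side (array([ 0.645 , -0.2064]), np.float64(0.03457476235936579)) 140 [ 0.6093 -0.247   0.0831] [ 0.6804 -0.1697  0.0925]
tumb [ 0.6448 -0.2065] 0.0038635738665665684
```

View pics/b1.png

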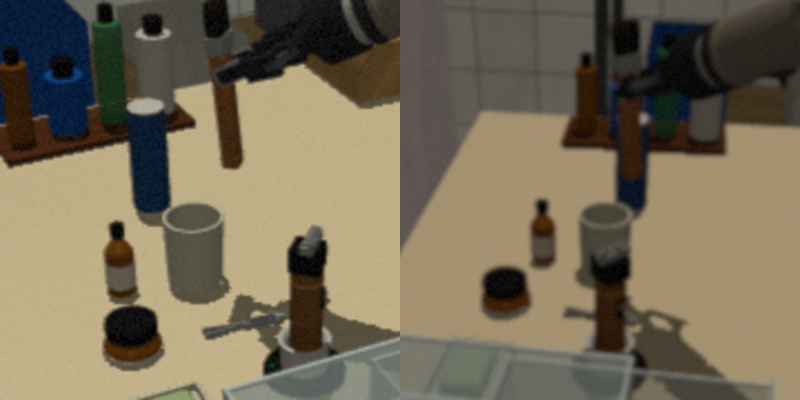

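```bash
python3 -m creep '[{"grip":-1,"travel":[-11.7,2.3,20.8],"turn":[0,0,0]},{"grip":-1,"travel":[-11.7,2.3,20.8],"turn":[0,0,0]},{"grip":-1,"travel":[21.8,0.1,12.2],"turn":[0,0,0]},{"grip":-1,"travel":[21.8,0.1,12.2],"turn":[0,0,0]},{"grip":-1,"travel":[0,0,0],"turn":[0,0,0]},{"grip":-1,"travel":[0,0,0],"turn":[0,0,0]},{"grip":-1,"travel":[0,0,0],"turn":[0,0,0]}]'
python3 look.py - .57 .72 -.26 -.14 .10 .20; python3 -c "
from h import *
togo([.648,-.2,.125]);toturn(-45,65)"
```

```text
t: 23.55
ee_pos: [0.6555, -0.2126, 0.2332]
tcp_rot: [-179.4, 61.0, 134.8]
force: [0.1, -0.2, -0.3]
gripper_width: 0.0229
gripper_force: 59.6
scene 0.115 31 [ 0.6527 -0.2     0.1255] [ 0.6376 -0.2084] [ 0.663  -0.1926]
scene 0.13 50 [ 0.6536 -0.199   0.1377] [ 0.6352 -0.2092] [ 0.6649 -0.1908]
scene 0.145 57 [ 0.6546 -0.2002  0.1525] [ 0.6383 -0.2128] [ 0.6651 -0.1927]
scene 0.16 51 [ 0.6555 -0.2012  0.1675] [ 0.6407 -0.2093] [ 0.6662 -0.1934]
scene 0.175 55 [ 0.6564 -0.201   0.1827] [ 0.6409 -0.211 ] [ 0.6678 -0.1928]
scene 0.19 36 [ 0.6558 -0.2013  0.1953] [ 0.6422 -0.2096] [ 0.6675 -0.1939]
side 0.115 21 [ 0.6454 -0.199   0.1259] [ 0.6344 -0.206 ] [ 0.6587 -0.1907]
side 0.13 43 [ 0.6463 -0.1983  0.1378] [ 0.6316 -0.2074] [ 0.6618 -0.1899]
side 0.145 46 [ 0.6471 -0.1997  0.1524] [ 0.6346 -0.208 ] [ 0.6615 -0.1916]
side 0.16 48 [ 0.6472 -0.2006  0.1671] [ 0.6348 -0.2134] [ 0.6615 -0.1929]
side 0.175 42 [ 0.6495 -0.2002  0.1821] [ 0.6377 -0.2078] [ 0.6617 -0.1934]
side 0.19 34 [ 0.6496 -0.2008  0.1951] [ 0.6381 -0.2088] [ 0.6648 -0.1925]
pos [ 0.6557 -0.2121  0.2334] rot [-179.5984   60.9829  134.6571] togo mm [101.586    3.276   40.3303] j [-43.7839  21.6604  48.1485 119.2958  88.4544  26.4789 -36.9083]
[[-0.3409  0.7156  0.6096]
 [ 0.345   0.6985 -0.6269]
 [-0.8745 -0.0034 -0.4851]]
turn units [-0.1414 -0.8035 -0.0283]
```

```bash
python3 -m creep '[{"grip":-1,"travel":[0,0,0],"turn":[0.87,0,0.49]},{"grip":-1,"travel":[0,0,0],"turn":[0.87,0,0.49]},{"grip":-1,"travel":[13,0,7.3],"turn":[0,0,0]},{"grip":-1,"travel":[13,0,7.3],"turn":[0,0,0]},{"grip":-1,"travel":[13,0,7.3],"turn":[0,0,0]},{"grip":-1,"travel":[13,0,7.3],"turn":[0,0,0]},{"grip":-1,"travel":[0,0,0],"turn":[0,0,0]},{"grip":-1,"travel":[0,0,0],"turn":[0,0,0]}]'
python3 look.py - .57 .72 -.26 -.14 .10 .16; python3 -c "
from h import *
togo([.6557,-.2121,.125]);toturn(-55,65)"
```

```text
t: 24.32
ee_pos: [0.655, -0.2117, 0.1721]
tcp_rot: [-179.3, 61.0, 125.0]
force: [0.7, -0.3, -0.7]
gripper_width: 0.022
gripper_force: 59.7
scene 0.1 46 [ 0.6559 -0.1989  0.1074] [ 0.6409 -0.2093] [ 0.6671 -0.1907]
scene 0.115 60 [ 0.6561 -0.2006  0.1223] [ 0.6406 -0.2109] [ 0.6676 -0.194 ]
scene 0.13 50 [ 0.6573 -0.2015  0.1374] [ 0.6427 -0.2139] [ 0.6671 -0.1943]
scene 0.145 56 [ 0.6577 -0.2021  0.1521] [ 0.6395 -0.213 ] [ 0.6695 -0.1943]
side 0.1 40 [ 0.6483 -0.1993  0.1076] [ 0.6369 -0.208 ] [ 0.6619 -0.1922]
side 0.115 42 [ 0.6489 -0.1994  0.1228] [ 0.637  -0.2066] [ 0.6617 -0.1929]
side 0.13 39 [ 0.6493 -0.2009  0.1376] [ 0.6371 -0.2128] [ 0.6655 -0.194 ]
side 0.145 44 [ 0.6501 -0.2008  0.1522] [ 0.6376 -0.209 ] [ 0.6649 -0.1945]
pos [ 0.6554 -0.2122  0.1733] rot [-179.6063   61.005   124.6906] togo mm [42.1993  0.4147 23.4956] j [-43.728   34.042   46.7124 115.1879  75.4408  29.7966 -39.7765]
[[-0.2759  0.8256  0.4921]
 [ 0.3986  0.5642 -0.7231]
 [-0.8747 -0.0033 -0.4847]]
turn units [-0.1338 -0.7991 -0.0254]
```

```bash
python3 -m creep '[{"grip":-1,"travel":[8.8,0,4.9],"turn":[0,0,0]},{"grip":-1,"travel":[8.8,0,4.9],"turn":[0,0,0]},{"grip":-1,"travel":[8.8,0,4.9],"turn":[0,0,0]},{"grip":-1,"travel":[8.8,0,4.9],"turn":[0,0,0]},{"grip":-1,"travel":[4.4,0,2.4],"turn":[0,0,0]},{"grip":-1,"travel":[0,0,0],"turn":[0,0,0]},{"grip":-1,"travel":[0,0,0],"turn":[0,0,0]},{"grip":-1,"travel":[0,0,0],"turn":[0,0,0]}]'
python3 -m creep '[{"grip":-1,"travel":[1.8,0,1],"turn":[0,0,0]},{"grip":-1,"travel":[1.8,0,1],"turn":[0,0,0]},{"grip":-1,"travel":[0,0,0],"turn":[0,0,0]},{"grip":-1,"travel":[0,0,0],"turn":[0,0,0]}]'
python3 -c "
from h import *
togo([.6557,-.2121,.121])"
```

```text
t: 25.08
ee_pos: [0.6549, -0.2124, 0.1273]
tcp_rot: [-179.5, 61.0, 124.8]
force: [-0.3, 0.0, -0.8]
gripper_width: 0.0223
gripper_force: 59.7
t: 25.42
ee_pos: [0.655, -0.2125, 0.1231]
tcp_rot: [-179.4, 61.0, 124.9]
force: [0.1, 0.9, 2.9]
gripper_width: 0.0225
gripper_force: 60.0
pos [ 0.655  -0.2125  0.1231] rot [-179.4096   61.0363  124.8577] togo mm [1.8286 0.8793 1.0724] j [-43.7087  41.1615  47.3265 116.4571  81.3241  25.8286 -51.3287]
[[-0.2768  0.8257  0.4916]
 [ 0.3974  0.5641 -0.7238]
 [-0.8749 -0.005  -0.4842]]
```

```bash
python3 -m creep '[{"grip":-1,"travel":[-1.8,0,3],"turn":[0,0.35,0]},{"grip":-1,"travel":[-1.8,0,3],"turn":[0,0.35,0]},{"grip":-1,"travel":[-1.8,0,3],"turn":[0,0.35,0]},{"grip":-1,"travel":[0,0,0],"turn":[0,0,0]},{"grip":-1,"travel":[0,0,0],"turn":[0,0,0]}]'
```

```text
t: 25.83
ee_pos: [0.6601, -0.2219, 0.1226]
tcp_rot: [-179.5, 55.7, 124.6]
force: [0.2, 0.6, 3.0]
gripper_width: 0.0223
gripper_force: 60.1
```

```bash
python3 -m creep '[{"grip":-0.3,"travel":[0,0,0],"turn":[0,0,0]},{"grip":-0.1,"travel":[0,0,0],"turn":[0,0,0]},{"grip":0.2,"travel":[0,0,0],"turn":[0,0,0]},{"grip":0.5,"travel":[0,0,0],"turn":[0,0,0]},{"grip":0.5,"travel":[0,0,0],"turn":[0,0,0]},{"grip":0.5,"travel":[0,0,0],"turn":[0,0,0]},{"grip":0.5,"travel":[0,0,-8],"turn":[0,0,0]},{"grip":0.5,"travel":[0,0,-15],"turn":[0,0,0]},{"grip":0.5,"travel":[0,0,-25],"turn":[0,0,0]},{"grip":0.5,"travel":[0,0,-30],"turn":[0,0,0]},{"grip":0.5,"travel":[0,0,-30],"turn":[0,0,0]},{"grip":0.5,"travel":[0,0,0],"turn":[0,0,0]}]'
python3 look.py b2 .58 .74 -.27 -.11 .085 .22; python3 -c "
from h import *
togo([.39,.2,.3])
for n in('scene','side'):
    C=cloud(load(n)); Q=box(C,.58,.72,-.27,-.12,.02,.08)
    from scipy.optimize import least_squares
    f=least_squares(lambda q:np.hypot(Q[:,0]-q[0],Q[:,1]-q[1])-(.034+.003*Q[:,2]/.09),[.648,-.2],loss='soft_l1',f_scale=.002); print('tumb',f.x)
    F=box(C,.40,.6,.24,.45,.172,.19); F=F[np.argsort(F[:,0])]; print(F[:6])
    G=box(C,.40,.465,.28,.40,.165,.20); print('front',len(G), G.mean(0) if len(G) else '')
    G=box(C,.40,.75,.24,.45,.204,.216); print('rim',len(G),G.min(0),G.max(0))"
```

```text
t: 26.83
ee_pos: [0.6112, -0.1413, 0.1844]
tcp_rot: [-179.9, 55.5, 124.8]
force: [0.9, 0.7, 0.7]
gripper_width: 0.0641
gripper_force: 0.0
scene 0.085 182 [ 0.6615 -0.205   0.09  ] [ 0.6108 -0.2394] [ 0.7399 -0.1692]
scene 0.1 60 [ 0.6649 -0.2183  0.1075] [ 0.648  -0.2312] [ 0.6771 -0.2091]
scene 0.115 57 [ 0.6675 -0.2207  0.1233] [ 0.6504 -0.2337] [ 0.6802 -0.2117]
scene 0.13 55 [ 0.6687 -0.225   0.1369] [ 0.6518 -0.2364] [ 0.6806 -0.216 ]
scene 0.145 63 [ 0.6723 -0.2266  0.1526] [ 0.6508 -0.2394] [ 0.6878 -0.2159]
scene 0.16 82 [ 0.6731 -0.2294  0.1676] [ 0.6521 -0.2493] [ 0.6908 -0.2186]
scene 0.175 71 [ 0.6717 -0.2247  0.183 ] [ 0.5813 -0.2494] [ 0.6921 -0.1134]
scene 0.19 110 [ 0.6645 -0.2183  0.1985] [ 0.5806 -0.2626] [ 0.6933 -0.1101]
scene 0.205 7 [ 0.6754 -0.2404  0.206 ] [ 0.6614 -0.2516] [ 0.6865 -0.2305]
side 0.085 165 [ 0.6597 -0.206   0.0905] [ 0.6093 -0.2443] [ 0.7389 -0.1677]
side 0.1 42 [ 0.6574 -0.2171  0.1079] [ 0.645 -0.226] [ 0.6734 -0.2093]
side 0.115 40 [ 0.6608 -0.2196  0.1219] [ 0.6483 -0.2282] [ 0.6735 -0.2134]
side 0.13 42 [ 0.6648 -0.2238  0.1374] [ 0.6545 
[... 471 characters left out ...]
togo mm [ 134.9688   13.3963 -403.8686] j [-47.8324  24.4121  40.467  117.4172  65.0314  39.1895 -29.7571]
[[-0.3222  0.8242  0.4658]
 [ 0.4637  0.5663 -0.6814]
 [-0.8253 -0.0035 -0.5646]]
tumb [ 0.6487 -0.2084]
[[0.4576 0.2623 0.1874]
 [0.4589 0.2646 0.1842]
 [0.459  0.2613 0.1721]
 [0.459  0.2642 0.1865]
 [0.4593 0.269  0.1797]
 [0.4596 0.2736 0.1877]]
front 376 [0.4631 0.3175 0.1837]
rim 6575 [0.4533 0.2401 0.204 ] [0.75   0.4214 0.2134]
tumb [ 0.6455 -0.2075]
[[0.4362 0.3109 0.183 ]
 [0.4367 0.3147 0.1841]
 [0.4369 0.3176 0.1846]
 [0.437  0.3428 0.1833]
 [0.4372 0.3203 0.1847]
 [0.4372 0.3455 0.1837]]
front 334 [0.4499 0.3442 0.185 ]
rim 7212 [0.4519 0.2403 0.204 ] [0.75   0.4237 0.213 ]
```

View pics/b2.png

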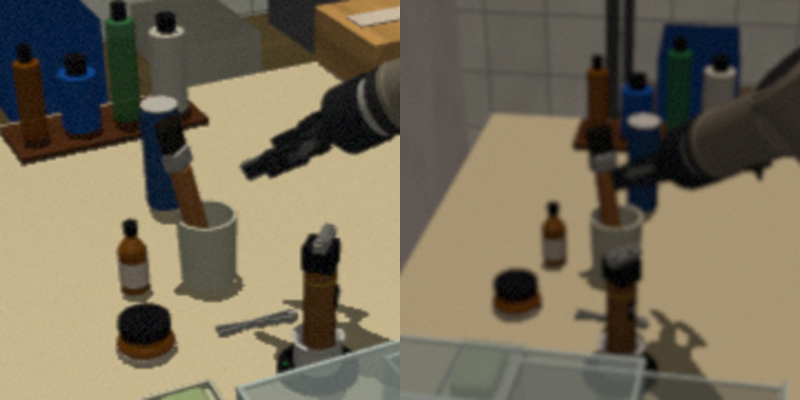

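Brush is leaning in the tumbler and the tumbler hasn't moved. Now the drawer: lift clear, point the tool down and close the fingers.

```bash
python3 -m creep '[{"grip":0.5,"travel":[-20,0,-30],"turn":[0,0,0]},{"grip":0.5,"travel":[-29,0,-20],"turn":[0,0,0]},{"grip":0.5,"travel":[-29,0,-20],"turn":[0,0,0]},{"grip":0.5,"travel":[-29,0,-20],"turn":[0,0,0]},{"grip":-1,"travel":[0,0,-20],"turn":[0,1,0]},{"grip":-1,"travel":[0,0,-20],"turn":[0,1,0]},{"grip":-1,"travel":[0,0,-20],"turn":[0,1,0]},{"grip":-1,"travel":[0,0,0],"turn":[0,1,0]},{"grip":-1,"travel":[0,0,0],"turn":[0,1,0]},{"grip":-1,"travel":[0,0,0],"turn":[0,1,0]},{"grip":-1,"travel":[0,0,0],"turn":[0,1,0]},{"grip":-1,"travel":[0,0,0],"turn":[0,1,0]},{"grip":-1,"travel":[0,0,0],"turn":[0,1,0]},{"grip":-1,"travel":[0,0,0],"turn":[0,1,0]},{"grip":-1,"travel":[0,0,0],"turn":[0,1,0]},{"grip":-1,"travel":[0,0,0],"turn":[0,0,0]},{"grip":-1,"travel":[0,0,0],"turn":[0,0,0]}]'
python3 -m creep '[{"grip":-1,"travel":[20,20,0],"turn":[0,0,-1]},{"grip":-1,"travel":[20,20,0],"turn":[0,0,-1]},{"grip":-1,"travel":[20,20,0],"turn":[0,0,-1]},{"grip":-1,"travel":[20,20,0],"turn":[0,0,-1]},{"grip":-1,"travel":[15,25,0],"turn":[0,0,-1]},{"grip":-1,"travel":[10,25,0],"turn":[0,0,-1]},{"grip":-1,"travel":[10,25,0],"turn":[0,0,-1]},{"grip":-1,"travel":[0,25,0],"turn":[0,0,-1]},{"grip":-1,"travel":[0,25,0],"turn":[0,0,-1]},{"grip":-1,"travel":[0,25,0],"turn":[0,0,-1]},{"grip":-1,"travel":[0,25,0],"turn":[0,0,-1]},{"grip":-1,"travel":[0,0,0],"turn":[0,0,0]},{"grip":-1,"travel":[0,0,0],"turn":[0,0,0]}]'
python3 -c "
from h import *
togo([.395,.341,.28]); toturn(0,0)
C=cloud(load('side')); P=box(C,.42,.448,.28,.4,.17,.195); print(P.min(0),P.max(0),len(P))"
```

```text
t: 28.35
ee_pos: [0.5767, -0.1002, 0.3583]
tcp_rot: [-179.4, 0.7, 124.0]
force: [0.1, 0.5, 0.1]
gripper_width: -0.0
gripper_force: 0.0
t: 29.43
ee_pos: [0.6128, 0.1989, 0.3555]
tcp_rot: [-179.3, 0.1, 179.7]
force: [0.7, -1.4, -0.0]
gripper_width: -0.0001
gripper_force: 0.0
pos [0.6128 0.1989 0.3555] rot [-179.2506    0.0792  179.6784] togo mm [218.6684 141.8326  73.3308] j [-32.2781  30.0878  24.2087  53.5831 -11.237   98.471   76.9945]
[[-1.      0.0056  0.0013]
 [ 0.0056  0.9999 -0.0131]
 [-0.0014 -0.0131 -0.9999]]
turn units [-0.1499  0.0154 -0.0644]
[0.4362 0.31   0.1779] [0.4479 0.3721 0.1873] 170
```

```bash
python3 -m creep '[{"grip":-1,"travel":[31.2,20.3,0],"turn":[-0.15,0,-0.06]},{"grip":-1,"travel":[31.2,20.3,0],"turn":[0,0,0]},{"grip":-1,"travel":[31.2,20.3,0],"turn":[0,0,0]},{"grip":-1,"travel":[31.2,20.3,0],"turn":[0,0,0]},{"grip":-1,"travel":[31.2,20.3,0],"turn":[0,0,0]},{"grip":-1,"travel":[31.2,20.3,0],"turn":[0,0,0]},{"grip":-1,"travel":[31.2,20.3,0],"turn":[0,0,0]},{"grip":-1,"travel":[0,0,0],"turn":[0,0,0]},{"grip":-1,"travel":[0,0,0],"turn":[0,0,0]}]'
python3 -c "
from h import *
togo([.395,.341,.165]); toturn(0,0)"
```

```text
t: 30.18
ee_pos: [0.3942, 0.3398, 0.356]
tcp_rot: [180.0, 0.1, 180.0]
force: [1.0, -0.6, 0.2]
gripper_width: -0.0007
gripper_force: 0.0
pos [0.3942 0.3398 0.356 ] rot [179.9507   0.1482 179.955 ] togo mm [ -0.3227   1.0806 190.958 ] j [-57.51    12.4324  18.9794  76.9981  -3.9607  91.077   50.9255]
[[-1.      0.0008  0.0026]
 [ 0.0008  1.      0.0009]
 [-0.0026  0.0009 -1.    ]]
turn units [ 0.0098  0.0296 -0.009 ]
```

```bash
python3 -m creep '[{"grip":-1,"travel":[0,0,32],"turn":[0,0,0]},{"grip":-1,"travel":[0,0,32],"turn":[0,0,0]},{"grip":-1,"travel":[0,0,32],"turn":[0,0,0]},{"grip":-1,"travel":[0,0,32],"turn":[0,0,0]},{"grip":-1,"travel":[0,0,32],"turn":[0,0,0]},{"grip":-1,"travel":[0,0,31],"turn":[0,0,0]},{"grip":-1,"travel":[0,0,0],"turn":[0,0,0]},{"grip":-1,"travel":[0,0,0],"turn":[0,0,0]}]'
python3 -m creep '[{"grip":-1,"travel":[-8,0,0],"turn":[0,0,0]},{"grip":-1,"travel":[-6,0,0],"turn":[0,0,0]},{"grip":-1,"travel":[-6,0,0],"turn":[0,0,0]},{"grip":-1,"travel":[-4,0,0],"turn":[0,0,0]},{"grip":-1,"travel":[-4,0,0],"turn":[0,0,0]},{"grip":-1,"travel":[-4,0,0],"turn":[0,0,0]},{"grip":-1,"travel":[-4,0,0],"turn":[0,0,0]},{"grip":-1,"travel":[-4,0,0],"turn":[0,0,0]},{"grip":-1,"travel":[0,0,0],"turn":[0,0,0]}]'
```

```text
t: 30.85
ee_pos: [0.3973, 0.3361, 0.1636]
tcp_rot: [-179.8, 0.0, 179.5]
force: [0.2, 1.0, 2.1]
gripper_width: 0.0001
gripper_force: 0.0
t: 31.6
ee_pos: [0.4379, 0.3384, 0.1644]
tcp_rot: [180.0, 0.1, 179.6]
force: [-0.9, -0.6, -0.2]
gripper_width: -0.0002
gripper_force: 0.0
```

```bash
python3 -m creep '[{"grip":-1,"travel":[-4,-0.2,0],"turn":[0,0,0]},{"grip":-1,"travel":[-5,-0.3,0],"turn":[0,0,0]},{"grip":-1,"travel":[-5,-0.3,0],"turn":[0,0,0]},{"grip":-1,"travel":[-5,-0.3,0],"turn":[0,0,0]},{"grip":-1,"travel":[-5,-0.3,0],"turn":[0,0,0]},{"grip":-1,"travel":[-5,-0.3,0],"turn":[0,0,0]},{"grip":-1,"travel":[-5,-0.3,0],"turn":[0,0,0]},{"grip":-1,"travel":[-5,-0.3,0],"turn":[0,0,0]},{"grip":-1,"travel":[-5,-0.3,0],"turn":[0,0,0]},{"grip":-1,"travel":[-5,-0.3,0],"turn":[0,0,0]},{"grip":-1,"travel":[-5,-0.3,0],"turn":[0,0,0]},{"grip":-1,"travel":[-5,-0.3,0],"turn":[0,0,0]},{"grip":-1,"travel":[-5,-0.3,0],"turn":[0,0,0]},{"grip":-1,"travel":[-5,-0.3,0],"turn":[0,0,0]},{"grip":-1,"travel":[-5,-0.3,0],"turn":[0,0,0]},{"grip":-1,"travel":[-4,-0.2,0],"turn":[0,0,0]},{"grip":-1,"travel":[-3,-0.2,0],"turn":[0,0,0]},{"grip":-1,"travel":[0,0,0],"turn":[0,0,0]},{"grip":-1,"travel":[0,0,0],"turn":[0,0,0]}]'
python3 -c "
from h import *
for n in('scene','side'):
    C=cloud(snap(n)); G=box(C,.40,.62,.22,.45,.195,.216); print('rim',len(G),G.min(0),G.max(0))
    G=box(C,.5,.585,.3,.4,.17,.19); print(np.sort(G[:,0])[:8])"
```

```text
t: 33.18
ee_pos: [0.5189, 0.3324, 0.1648]
tcp_rot: [-180.0, 0.2, 179.6]
force: [0.7, -0.4, 1.1]
gripper_width: -0.0002
gripper_force: 0.0
rim 2158 [0.5079244  0.2452222  0.19500283] [0.61999515 0.41770394 0.21599553]
[0.51235429 0.51337037 0.51343839 0.51406065 0.51415558 0.51515924
 0.51531859 0.51581926]
rim 2339 [0.50932547 0.24554623 0.19504641] [0.61999956 0.41929702 0.2155726 ]
[0.50594331 0.50652265 0.50673744 0.50699371 0.50711381 0.50723125
 0.50751473 0.50752619]
```

```bash
python3 -m creep '[{"grip":-1,"travel":[-4,-0.2,0],"turn":[0,0,0]},{"grip":-1,"travel":[-4,-0.2,0],"turn":[0,0,0]},{"grip":-1,"travel":[-4,-0.2,0],"turn":[0,0,0]},{"grip":-1,"travel":[-3,-0.2,0],"turn":[0,0,0]},{"grip":-1,"travel":[-3,-0.2,0],"turn":[0,0,0]},{"grip":-1,"travel":[0,0,0],"turn":[0,0,0]},{"grip":-1,"travel":[0,0,0],"turn":[0,0,0]}]'
python3 -m creep '[{"grip":-1,"travel":[-2,-0.1,0],"turn":[0,0,0]},{"grip":-1,"travel":[-2,-0.1,0],"turn":[0,0,0]},{"grip":-1,"travel":[0,0,0],"turn":[0,0,0]},{"grip":-1,"travel":[0,0,0],"turn":[0,0,0]}]'
python3 -m creep '[{"grip":-1,"travel":[-2,-0.1,0],"turn":[0,0,0]},{"grip":-1,"travel":[-2,-0.1,0],"turn":[0,0,0]},{"grip":-1,"travel":[0,0,0],"turn":[0,0,0]},{"grip":-1,"travel":[0,0,0],"turn":[0,0,0]}]'
```

```text
t: 33.87
ee_pos: [0.5367, 0.3319, 0.1647]
tcp_rot: [180.0, 0.2, 179.6]
force: [0.3, 0.3, 0.3]
gripper_width: -0.0001
gripper_force: 0.0
t: 34.2
ee_pos: [0.5402, 0.3319, 0.1647]
tcp_rot: [180.0, 0.1, 179.7]
force: [-0.3, -0.4, -0.2]
gripper_width: 0.0003
gripper_force: 0.2
t: 34.53
ee_pos: [0.5444, 0.3316, 0.1647]
tcp_rot: [180.0, 0.1, 179.6]
force: [-0.9, -0.1, -0.5]
gripper_width: -0.0003
gripper_force: 0.2
```

```bash
python3 -m creep '[{"grip":-1,"travel":[-2,-0.1,0],"turn":[0,0,0]},{"grip":-1,"travel":[0,0,0],"turn":[0,0,0]},{"grip":-1,"travel":[0,0,0],"turn":[0,0,0]}]'
python3 -m creep '[{"grip":-1,"travel":[-2,-0.1,0],"turn":[0,0,0]},{"grip":-1,"travel":[0,0,0],"turn":[0,0,0]},{"grip":-1,"travel":[0,0,0],"turn":[0,0,0]}]'
python3 -m creep '[{"grip":-1,"travel":[-2,-0.1,0],"turn":[0,0,0]},{"grip":-1,"travel":[0,0,0],"turn":[0,0,0]},{"grip":-1,"travel":[0,0,0],"turn":[0,0,0]}]'
python3 -c "
from h import *
for n in('scene','side'):
    C=cloud(snap(n)); G=box(C,.40,.62,.38,.45,.195,.216); print('rim',len(G),G.min(0),G.max(0))
    G=box(C,.40,.62,.22,.29,.195,.216); print('rim',len(G),G.min(0),G.max(0))"
```

```text
t: 34.78
ee_pos: [0.5463, 0.3315, 0.1647]
tcp_rot: [180.0, 0.1, 179.6]
force: [-1.9, 0.1, -0.4]
gripper_width: 0.0002
gripper_force: 0.2
t: 35.03
ee_pos: [0.5483, 0.3314, 0.1647]
tcp_rot: [180.0, 0.1, 179.6]
force: [-1.2, -0.2, 1.0]
gripper_width: -0.0
gripper_force: 0.3
t: 35.28
ee_pos: [0.5493, 0.3313, 0.1647]
tcp_rot: [-180.0, 0.0, 179.7]
force: [-2.9, -0.4, 1.5]
gripper_width: 0.0001
gripper_force: 1.6
rim 415 [0.58271841 0.38011814 0.19502566] [0.61993782 0.41814789 0.21274897]
rim 326 [0.57472229 0.24444978 0.20655059] [0.61995775 0.28994891 0.21200075]
rim 620 [0.57921823 0.38026172 0.19506578] [0.61996329 0.41866494 0.21276705]
rim 371 [0.57219874 0.24306746 0.19514697] [0.6199789  0.28995515 0.21188318]
```

Nearly at the stop; a few firmer nudges.

```bash
python3 -m creep '[{"grip":-1,"travel":[-2,-0.1,0],"turn":[0,0,0]},{"grip":-1,"travel":[0,0,0],"turn":[0,0,0]},{"grip":-1,"travel":[0,0,0],"turn":[0,0,0]}]'
python3 -m creep '[{"grip":-1,"travel":[-2,-0.1,0],"turn":[0,0,0]},{"grip":-1,"travel":[0,0,0],"turn":[0,0,0]},{"grip":-1,"travel":[0,0,0],"turn":[0,0,0]}]'
```

```text
t: 35.63
ee_pos: [0.5494, 0.3314, 0.1646]
tcp_rot: [-180.0, -0.2, 179.7]
force: [-7.7, -1.9, 2.8]
gripper_width: -0.0003
gripper_force: 3.8
t: 35.88
ee_pos: [0.5494, 0.3314, 0.1646]
tcp_rot: [-179.9, -0.4, 179.7]
force: [-11.8, -2.7, 6.7]
gripper_width: -0.0
gripper_force: 5.7
```

```bash
python3 -m creep '[{"grip":-1,"travel":[10,0,0],"turn":[0,0,0]},{"grip":-1,"travel":[25,0,0],"turn":[0,0,0]},{"grip":-1,"travel":[35,0,0],"turn":[0,0,0]},{"grip":-1,"travel":[35,0,0],"turn":[0,0,0]},{"grip":-1,"travel":[0,0,-35],"turn":[0,0,0]},{"grip":-1,"travel":[0,-10,-35],"turn":[0,0,0]},{"grip":-1,"travel":[0,-10,-35],"turn":[0,0,0]},{"grip":-1,"travel":[0,0,0],"turn":[0,0,0]},{"grip":-1,"travel":[0,0,0],"turn":[0,0,0]}]'
python3 trim.py .58 .67 -.03 .06 .055 .13 .018
python3 -c "
from h import *
for n in('scene','side'):
    s=snap(n); C=cloud(s); G=box(C,.45,.6,.28,.40,.17,.19); print('pull',len(G),np.sort(G[:,0])[:5])
    cv2.imwrite(f'pics/f_{n}.png',cv2.resize(s['pixels'],(520,325)))
cv2.imwrite('pics/f.png',np.vstack([cv2.resize(load(n)['pixels'][100:340,60:560],(625,300)) for n in('scene','side')]))"
```

```text
t: 36.63
ee_pos: [0.4519, 0.3116, 0.2731]
tcp_rot: [179.7, 0.6, 179.5]
force: [0.1, 1.4, -0.4]
gripper_width: 0.0003
gripper_force: 0.0
scene 411 axis at z 0.0925 [0.6178 0.0183] tilt deg [-0.551   0.1346] rms 0.0015456473333001534 minz 0.05020507460031465
side 335 axis at z 0.0925 [0.6144 0.0188] tilt deg [-0.2573  0.4757] rms 0.0013602854597942803 minz 0.050006196902154576
pull 0 []
pull 319 [0.55764964 0.55777494 0.55787375 0.55808348 0.55819979]
```

View pics/f.png

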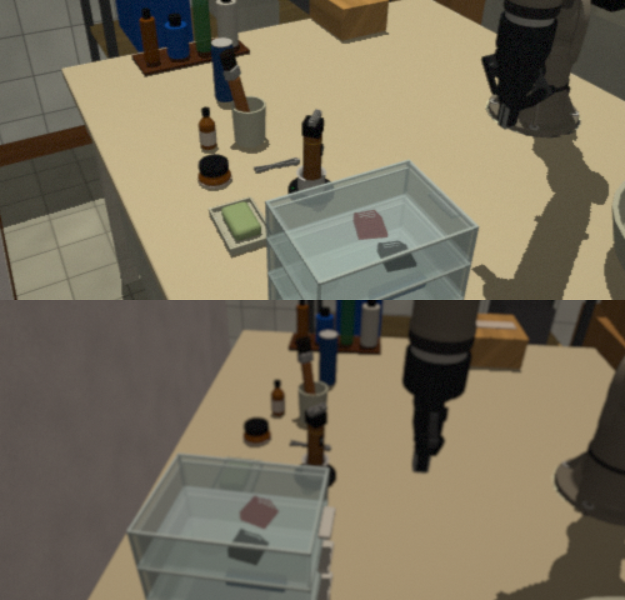

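The final view shows the drawer shut with both guard combs inside ((370,225) and (395,255) in the scene half), the trimmer upright in its stand and the brush in the tumbler. Nothing else has moved.

```bash
python3 -c "
from workcell import env
print(env.sign_off())"
```

```text
the job is handed in; nothing more can be done
None
```

The job is done and handed in at about 37 s: trimmer seated blade up in its stand, brush standing bristles up in the tumbler, and top drawer pushed shut to its stop with both guard combs inside; nothing else looked moved in the final pictures (no verdict came back at hand-in).

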